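# Rock the mould beam to the green band, hold it, lay it over

## Robot

A 6-joint arm with a two-finger parallel gripper is mounted at the origin on the work surface. World frame = base frame: x ahead of the robot, y to its left, z up, the work surface at z = 0. Lengths are in mm, angles in rad, forces in N, time in s.
With the tool pointing down it reaches from about 275 to 1000 mm from the base axis. Payload 8.4 kg.
Tool frame: the origin (TCP) lies at the very end of the fingers, on their centre line; the grasp point (between the pads) lies 19 mm behind it; z points along the fingers, y is the line along which they close (so a half turn about z gives the same grasp; the last joint's range is limited). The gripper opens to 85 mm and grips with 20 to 120 N. Pads are 22 mm wide; open, the fingers measure 114 mm over their backs; the gripper's body (76 mm by 85 mm) begins 54 mm behind the grasp point. The pads swing forward as they close: fully open they stand 13 mm farther back than shut.
Start: joints at [1.123, 0.353, 1.633, -0, 1.155, -0.002], TCP at [269.486, 563.919, 231.281] pointing down, gripper open.
Joint ranges: [-2.63, 2.63], [-0.92, 2.1], [0.06, 2.66], [-1.3, 4.44], [0, 2.69], [-3.02, 3.02]. Speed limits (rad/s): [2.22, 2.22, 2.79, 3.14, 3.14, 3.14].

## Interface

Orientations are given as [roll, pitch, yaw] about the fixed x, y, z axes, in that order (R = Rz(yaw) Ry(pitch) Rx(roll)).
In Python, from rig import telemetry, imaging, r gives the robot as it stands. The module is installed in compiled form; this text tells all that it offers.
- The arm moves only by the tool step_arm, never from a script. Its argument "moves" is a list of rows, each a list of 3 entries, a list of its own where there are three numbers: the turn, a rotation vector about the tool's x, y, z scaled (see below), then the shift along the tool's x, y, z scaled (see below), then the opening, from -1 (shut) to 1 (fully open). A call has 1 to 8 rows; each row is the pose to reach, as a shift and turn from the pose commanded when the call began, along the tool's axes at that moment; what a row does not reach only later rows make up. The controller multiplies each number of a shift by 200 mm and each number of a turn by 45 degrees. A row lasts 1/10 s, in which the tool goes at most 50 mm and 8.59 degrees, less where a joint would pass 70% of its speed; a pose out of reach is approached as far as the arm can. A call with a number of a shift or a turn outside -1 to 1 is refused whole. A call with a gripper value outside its range is refused whole. The fingers move at their own pace and stop on an object; "squeeze" is the grip in N (left out, the last holds). Time passes only in rows, so rows that repeat a pose let the fingers close. It gives the time, the measured TCP pose, the force, the opening and the grip force at its end, in the units of the state.
- telemetry.sense(): the state, without advancing time (a new reading comes with each control period).
- imaging.grab_frame(name): name is "side" or "top"; returns the picture (480x640x3 uint8, red, green, blue); there is no depth.
- imaging.calibration(name): a dict with "fx", "fy", "cx", "cy" (pixels), "dist_coeffs" ([k1, k2, p1, p2, k3] as OpenCV has them; the pictures are not rectified), "cam_to_world" (4x4, takes a point from camera to world coordinates). Camera axes: x right, y up, looking along -z (the intrinsics and any distortion apply to the point x, -y, -z); pixel columns grow to the right and rows downward; lengths in mm; the calibration is good to about 2 mm. A picture is of the moment at which its call begins. calibration takes no time and is no camera call.
- r.sign_off(): hands the job in; it is judged then, once.
Trained networks look in the newest picture that a camera, given by its name, has taken for a name from the list of things; names that differ only in an ending like _2 or _b are one class to them, and where a whole thing is asked for, a point or a joint stands for the part that bears it (a point fixed in the world has none). Each returns a list of dicts, best first, with "conf" (0 to 1); they miss things now and then, are a little off and sometimes report something else, mostly with a low value. They report only what shows in the picture. A call takes as long as a camera call.
- imaging.recognise(camera, name): "extent" ([left, top, width, height] in pixels, round what is visible of it).
- imaging.mark_of(camera, name): "xy" ([column, row] in pixels: a listed point, or the origin of a listed thing).
The state is a dict: "clock": time; "qpos": joint angles; "qvel": joint speeds; "joint_efforts": joint torques, N m; "eef_pos": TCP position; "tcp_rot": TCP orientation; "contact_force": force on the tool from outside, world axes, zero at the start; "wrist_torque": the same for the moment, N m; "opening": opening from 0.0 (shut) to 1.0 (fully open); "grasp_force": force on a finger pad.
Only numpy, scipy, OpenCV 4.12 (cv2) and the standard library are available. Lean on these libraries where they do the work, as an engineer would, in place of code of your own. Each camera call takes 0.05 s, during which the arm holds its last target. There are 200 camera calls.

## Task

The rocking beam with the two plaster mould halves lies on its left rest. Using only the red knob of its spring-coupled hand lever, raise the beam until the red pointer stands in the green band of the dial and keep it there for a good five seconds so the moulds can be checked, then lay the beam down gently on its right rest, let go and draw back. Never let the beam slam, do not touch the beam or the moulds or shift the green band, and leave the things around it alone.

Things in the scene. Friction and masses are not known exactly. Their poses are not given: they have to be found in the camera images.
- stand: Fixed steel and blue stand, foot 130 x 500 x 20 mm; origin at the centre of its underside, x along the pivot axis (away from the robot at yaw 0), y left along the beam, z up. Pivot axis: parallel to stand x, 170 mm above the origin. Rubber rests under the beam at y = +200 (left) and -200 mm (right). Pillars within x = -65..50 mm; white dial arc at x = 50 mm, top 345 mm above the table.
- rocker (a joint): Angle of the beam about the pivot (rad): 0 level, positive = right (-y) side down; -0.3 on the left rest (start), +0.3 on the right rest. Top-heavy: even with the lever held still it falls away from balance, growing by a factor e in about 0.55 s, so the lever must be corrected all the time. Over 0.8 rad/s is a slam; landing at 0.2 rad/s is gentle.
- lever (a joint): Angle of the hand lever relative to the beam (rad), 0 = spring relaxed (start), positive = knob to the right. Same pivot axis; joined to the beam only by a torsion spring K = 0.36 N m/rad with damping C = 0.02 N m s/rad; no stop. Lever from upright = rocker + lever. About 0.45 rad (0.2 to 0.7) lifts the beam off its rest. Free, it springs back in line with the beam.
- knob (a point): Centre of the red knob: cylinder 36 mm diameter, 30 mm long, axis parallel to the pivot, flat faces to stand -x and +x, on a 10 mm rod from the pivot. It moves in the plane stand x = -135 mm: y = -130 sin(a), z = 170 + 130 cos(a) mm, a = rocker + lever. Grip from above across the flat faces (fingers closing along stand x), so it can pivot between the pads.
- pointer_tip (a point): Tip of the red pointer on the beam, 163 mm above the pivot axis when level, at stand x = +63 mm, before the dial on the side away from the robot; at stand y = -163 sin(rocker) mm.
- band_mid (a point): Middle of the green band on the dial, 163 mm from the pivot axis, at stand x = +56 mm; the band reaches 0.1 rad (16 mm) to either side and sits elsewhere on the dial each time, stiffly clamped. Axes: x along the pivot, y along the band to the left, z away from the pivot.
- band (a joint): Angle of the middle of the green band about the pivot (rad), same sense and zero as the rocker: the pointer is at the middle of the band when rocker = band. Between -0.12 and 0.12.
- beam: Aluminium beam 40 x 480 x 12 mm with wooden pans, brass poise and pointer, origin on the pivot axis; do not touch. Motion: J*acc = G*sin(rocker) + D + K*lever + C*lever_vel - B*rocker_vel; J about 0.054 kg m2, G about 0.54 N m (+-12 percent), B = 0.012 N m s/rad; D: unknown uneven weight of the moulds, up to +-0.08 N m.
- mould_left: Cream plaster mould half 84 x 80 x 56 mm, about 0.5 kg, fixed on the left pan, 200 mm from the pivot; origin at the centre of its underside; do not touch.
- mould_right: Cream plaster mould half 84 x 80 x 56 mm, about 0.5 kg, fixed on the right pan, 200 mm from the pivot; origin at the centre of its underside; do not touch.
- stamp_block: Bystander: loose black stamp block 70 x 70 x 22 mm, origin under its centre.
- ridged_board: Bystander: loose ridged wooden board 80 x 110 x 17 mm, origin under its centre.
- bead_cup: Bystander: loose blue ceramic cup, 72 mm across and 70 mm tall, origin under its centre.

How it is judged:
By the outcome, as a careful person would: the job done as asked, in the order asked, and still so for the second after the job is handed in, with the robot touching nothing.
It also fails if it takes over 59 s, if anything falls off the work surface, if the arm or the gripper's body presses on something with over 40 N, if the wrist force passes 120 N, or if a joint passes its speed limit or range.

## Working session

There is one attempt and no reset: what is moved stays moved. The work goes in short steps, Python scripts to look and compute and a tool call to move; the robot and the scene stay as the last step left them, time stands still between calls to the robot, and variables do not carry over. Pictures are saved under pics/ and viewed, at most 10 in all, crops included, and the job is handed in when it is done.

Besides the shell and the picture viewer there is one more tool, called after "Emit:" as a command line: name --argument value ..., lists and objects as JSON in quotes. step_arm: Moves the arm, as the interface text tells. Its arguments: {"type":"object","properties":{"moves":{"type":"array"},"squeeze":{"type":"number"}},"required":["moves"]}

```bash
mkdir -p pics; ls; python3 - <<'E'
from rig import telemetry, imaging, r
import cv2
print(telemetry.sense())
for c in ("side","top"):
    im=imaging.grab_frame(c); cv2.imwrite(f"pics/{c}0.png",im[:,:,::-1])
    print(c,imaging.calibration(c))
    for n in ("stand","knob","pointer_tip","band_mid","mould_left","mould_right","beam"):
        print(n,imaging.mark_of(c,n)[:2])
E
```

```text
pics
{'clock': 0.0, 'qpos': array([ 1.12258310e+00,  3.53657346e-01,  1.63416745e+00, -2.06499998e-05,
        1.15518120e+00, -2.38211661e-03]), 'qvel': array([ 0.00081921, -0.00043812,  0.00087484, -0.00014981,  0.00035793,
        0.00199575]), 'joint_efforts': array([ 7.13253685e-04, -6.05248690e+01, -3.42073131e+01, -3.39630412e-05,
        9.56898060e-03,  2.37717319e-05]), 'eef_pos': array([269.28825484, 563.46810826, 230.54167811]), 'tcp_rot': array([-3.14017927e+00,  1.55134293e-05,  2.69576991e+00]), 'contact_force': array([0.07899796, 0.25763932, 0.11511234]), 'wrist_torque': array([ 0.00753702,  0.05679557, -0.02752776]), 'grasp_force': 0.0, 'opening': 0.9993276621917974}
side {'fx': 623.8682591826374, 'fy': 623.8682591826374, 'cx': 326.6081010886699, 'cy': 252.36667479432933, 'dist_coeffs': array([-0.19015208,  0.        ,  0.        ,  0.        ,  0.        ]), 'cam_to_world': array([[-8.84916288e-01,  2.28268443e-01, -4.05976208e-01,
        -1.67243696e+02],
       [-4.65729108e-01, -4.25408790e-01,  7.75966339e-01,
         1.33587199e+03],
       [ 4.42278049e-03, 
[... 592 characters left out ...]
4456e-02,
         4.20106602e+02],
       [-9.99547460e-01,  2.85713067e-02, -9.41043870e-03,
         2.02929534e+01],
       [-7.95421601e-03,  5.06606339e-02,  9.98684250e-01,
         1.62665250e+03],
       [ 0.00000000e+00,  0.00000000e+00,  0.00000000e+00,
         1.00000000e+00]])}
stand [{'xy': [317.5, 207.1], 'conf': 0.76}]
knob [{'xy': [300.1, 241.5], 'conf': 0.57}]
pointer_tip [{'xy': [302.5, 163.5], 'conf': 0.7}]
band_mid [{'xy': [326.0, 167.2], 'conf': 0.41}, {'xy': [438.2, 275.4], 'conf': 0.23}]
mould_left [{'xy': [253.0, 194.9], 'conf': 0.88}]
mould_right [{'xy': [387.0, 197.4], 'conf': 0.69}, {'xy': [303.1, 166.9], 'conf': 0.57}]
beam [{'xy': [322.2, 197.6], 'conf': 0.72}]
```

View pics/side0.png

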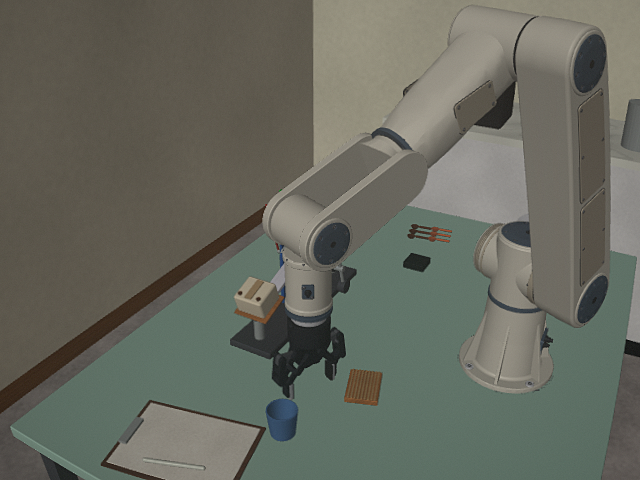

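View pics/top0.png

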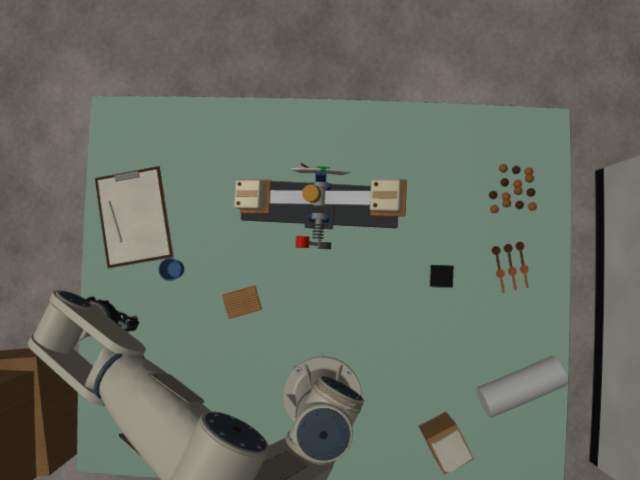

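Side view: left mould at (257,297), the cup at (282,420) and the board at (363,387); the arm hides the rest. Top view: beam lies along row ~195, knob near (302,242), pointer tip near (303,166), green band near (323,168). I'll enlarge that region and fit the stand pose.

```bash
cat > geo.py <<'E'
import numpy as np, cv2
from rig import imaging, telemetry
CAL={c:imaging.calibration(c) for c in("side","top")}
def proj(c,P):
    k=CAL[c];T=np.linalg.inv(k["cam_to_world"]);p=np.atleast_2d(P)@T[:3,:3].T+T[:3,3]
    p=p*[1,-1,-1]
    K=np.array([[k["fx"],0,k["cx"]],[0,k["fy"],k["cy"]],[0,0,1]])
    return cv2.projectPoints(p.reshape(-1,1,3),np.zeros(3),np.zeros(3),K,k["dist_coeffs"])[0].reshape(-1,2)
def s2w(pose,P):
    x,y,w=pose;c,s=np.cos(w),np.sin(w)
    return np.atleast_2d(P)@np.array([[c,s,0],[-s,c,0],[0,0,1]])+[x,y,0]
def knob(a): return np.array([-135,-130*np.sin(a),170+130*np.cos(a)])
def tip(t,x=63): return np.array([x,-163*np.sin(t),170+163*np.cos(t)])
def blob(m):
    n,l,s,c=cv2.connectedComponentsWithStats(m.astype(np.uint8));return [(s[i].tolist(),c[i].round(2).tolist()) for i in range(1,n) if s[i,4]>3]
E
python3 - <<'E'
from geo import *
im=cv2.imread("pics/top0.png");h=cv2.cvtColor(im,cv2.COLOR_BGR2HSV).astype(int)
roi=np.zeros(im.shape[:2],bool);roi[150:260,220:420]=1
print("red",blob(roi&((h[...,0]<6)|(h[...,0]>174))&(h[...,1]>150)&(h[...,2]>50)))
print("green",blob(roi&(h[...,0]>50)&(h[...,0]<75)&(h[...,1]>130)))
print("dark",blob(roi&(h[...,2]<85)))
cv2.imwrite("pics/crop.png",cv2.resize(im[150:260,225:415],None,fx=4.2,fy=4.2,interpolation=cv2.INTER_CUBIC))
E
```

```text
red [([296, 236, 13, 11, 134], [302.0, 241.22])]
green [([318, 167, 11, 4, 24], [322.83, 168.04])]
dark [([302, 164, 6, 4, 12], [304.17, 165.42]), ([297, 170, 50, 5, 146], [321.2, 171.6]), ([241, 175, 158, 74, 3264], [324.48, 213.37]), ([242, 181, 24, 29, 168], [261.07, 197.14]), ([270, 181, 40, 9, 290], [286.89, 185.3]), ([375, 183, 3, 3, 6], [375.83, 183.83]), ([374, 183, 29, 30, 102], [396.1, 202.38]), ([374, 204, 3, 3, 7], [374.71, 205.0])]
```

View pics/crop.png

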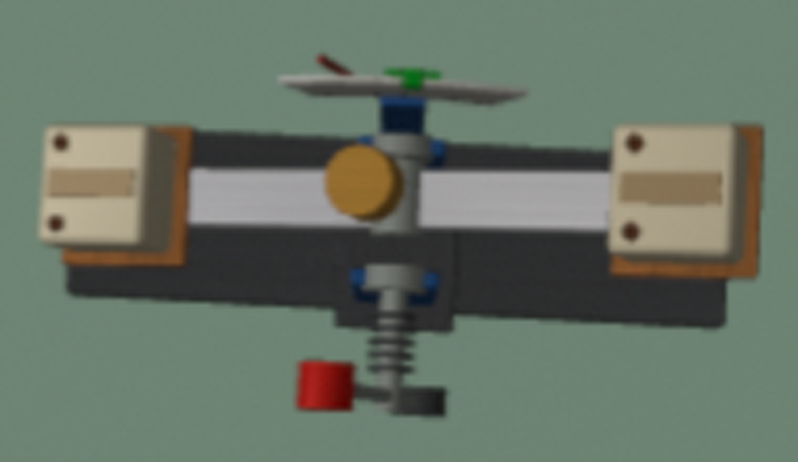

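Crop shows the knob at (302,241), foot near corners at about (241,220) and (397,228), dark-red pointer tip at about (301.3,163.7), and band handle (green) at about (323,168).

```bash
python3 - <<'E'
from geo import *
from scipy.optimize import least_squares
P=np.array([knob(-.3),[-65,250,20],[-65,-250,20],tip(-.3)])
u=np.array([[302,241.2],[240.7,219.5],[397.2,227.6],[301.3,163.6]])
f=lambda p:((proj("top",s2w(p,P))-u)).ravel()
s=least_squares(f,[500,10,0],x_scale=[100,100,.1]);print(s.x.round(4).tolist(),s.fun.reshape(-1,2).round(2).tolist())
p=s.x;np.save("pose.npy",p)
for b in(-.12,-.06,0,.06,.12):print(b,proj("top",s2w(p,tip(b,56))).round(2).tolist(),proj("top",s2w(p,tip(b,63))).round(2).tolist())
print("knob",s2w(p,knob(-.3)),s2w(p,knob(0)))
print(proj("side",s2w(p,[[0,200,192],[0,0,0],knob(0),tip(0)])))
E
```

```text
[608.3927, 24.2505, -0.0214] [[0.18, 0.02], [-1.15, -0.07], [0.08, -0.32], [0.69, 0.29]]
-0.12 [[312.93, 166.66]] [[313.07, 163.96]]
-0.06 [[316.72, 166.78]] [[316.85, 164.08]]
0 [[320.53, 166.94]] [[320.66, 164.24]]
0.06 [[324.34, 167.15]] [[324.47, 164.45]]
0.12 [[328.13, 167.4]] [[328.26, 164.7]]
knob [[474.24600167  65.54909687 294.19374359]] [[473.42363532  27.14027278 300.        ]]
[[257.15439226 280.36257395]
 [299.28014538 305.31930943]
 [341.76316243 223.27343128]
 [277.38323334 196.54902195]]
```

Emit:
step_arm --moves '[[[0, 0, 0.9], [-0.75, -0.7, -0.6], 0.2], [[0, 0, 0.9], [-0.75, -0.7, -0.6], 0.2], [[0, 0, 0.9], [-0.75, -0.7, -0.6], 0.2], [[0, 0, 0.9], [-0.75, -0.7, -0.6], 0.2], [[0, 0, 0.9], [-0.75, -0.7, -0.6], 0.2], [[0, 0, 0.9], [-0.75, -0.7, -0.6], 0.2], [[0, 0, 0.9], [-0.75, -0.7, -0.6], 0.2]]' --squeeze 25

```text
clock: 1.5
eef_pos: [344.8, 372.8, 351.8]
tcp_rot: [3.14, -0.001, 1.989]
contact_force: [0.0, 0.8, -0.9]
opening: 0.601
grasp_force: 0.0
```

```bash
cat > to.py <<'E'
import sys
from geo import *
from scipy.spatial.transform import Rotation as R
def to(target,yaw=None,n=5):
    """tool-axis units from the mean measured pose to a world TCP target / yaw"""
    s=telemetry.sense();Q=R.from_euler("xyz",s["tcp_rot"]);p=s["eef_pos"]
    y=s["tcp_rot"][2] if yaw is None else yaw
    print("t",round(s["clock"],2),"pos",p.round(1),"rpy",s["tcp_rot"].round(4),"F",s["contact_force"].round(1),"open",round(s["opening"],3),"grip",round(s["grasp_force"],1))
    print("shift",(Q.inv().apply(np.array(target)-p)/200).round(4),"turn",((Q.inv()*R.from_euler("xyz",[np.pi,0,y])).as_rotvec()/(np.pi/4)).round(4))
E
python3 -c "
from to import *
to([474.2,65.5,345],1.549)"
```

```text
t 1.5 pos [344.8 372.8 351.8] rpy [ 3.1403e+00 -9.0000e-04  1.9886e+00] F [ 0.   0.8 -0.9] open 0.601 grip 0.0
shift [-1.6669 -0.032   0.0323] turn [ 0.0013 -0.0015  0.5597]
```

Emit:
step_arm --moves '[[[0, 0, 0.56], [-0.95, -0.02, 0.03], 0.2], [[0, 0, 0.56], [-0.95, -0.02, 0.03], 0.2], [[0, 0, 0.56], [-0.95, -0.02, 0.03], 0.2], [[0, 0, 0.56], [-0.95, -0.02, 0.03], 0.2], [[0, 0, 0.56], [-0.95, -0.02, 0.03], 0.2]]'

```text
clock: 2.0
eef_pos: [418.8, 195.0, 344.0]
tcp_rot: [-3.14, 0.002, 1.548]
contact_force: [0.9, -0.3, 0.1]
opening: 0.602
grasp_force: 0.0
```

```bash
python3 -c "
from to import *
to([474.2,65.5,345],1.549)"
```

```text
t 2.0 pos [418.8 195.  344. ] rpy [-3.1403e+00  1.9000e-03  1.5476e+00] F [ 0.9 -0.3  0.1] open 0.602 grip 0.0
shift [-0.6409  0.2922 -0.0041] turn [-0.0017  0.0024 -0.0018]
```

Emit:
step_arm --moves '[[[0, 0, 0], [-0.64, 0.29, 0], 0.2], [[0, 0, 0], [-0.64, 0.29, 0], 0.2], [[0, 0, 0], [-0.64, 0.29, 0], 0.2], [[0, 0, 0], [-0.64, 0.29, 0], 0.2], [[0, 0, 0], [-0.64, 0.29, 0], 0.2], [[0, 0, 0], [-0.64, 0.29, 0], 0.2]]'

```text
clock: 2.6
eef_pos: [472.8, 70.0, 344.6]
tcp_rot: [-3.14, -0.001, 1.551]
contact_force: [-0.5, 0.1, -0.5]
opening: 0.597
grasp_force: 0.0
```

```bash
python3 - <<'E'
from to import *
to([474.2,65.5,345],1.549)
for c in("side","top"):
    im=imaging.grab_frame(c)[:,:,::-1].copy(); cv2.imwrite(f"pics/{c}1.png",im)
    for n in("knob","band_mid","pointer_tip","mould_left","stand"): print(c,n,imaging.mark_of(c,n)[:2])
    x,y=(225,180) if c=="side" else (235,140)
    cv2.imwrite(f"pics/{c}1c.png",cv2.resize(im[y:y+150,x:x+190],None,fx=4.2,fy=4,interpolation=cv2.INTER_CUBIC)[:600,:798])
p=np.load("pose.npy")
print(proj("side",s2w(p,[knob(-.3),tip(-.3),[-65,250,20],[65,250,20],tip(0,50)])))
E
```

```text
t 2.6 pos [472.8  70.  344.6] rpy [-3.1402e+00 -5.0000e-04  1.5510e+00] F [-0.5  0.1 -0.5] open 0.597 grip 0.0
shift [-0.0226  0.0076 -0.0019] turn [-0.0018 -0.0007  0.0026]
side knob []
side band_mid [{'xy': [280.9, 195.4], 'conf': 0.46}]
side pointer_tip []
side mould_left [{'xy': [259.3, 302.2], 'conf': 0.95}]
side stand [{'xy': [295.1, 303.2], 'conf': 0.58}]
top knob []
top band_mid [{'xy': [323.9, 168.8], 'conf': 0.49}]
top pointer_tip [{'xy': [302.2, 166.1], 'conf': 0.61}]
top mould_left [{'xy': [252.2, 196.2], 'conf': 0.71}]
top stand [{'xy': [241.2, 302.1], 'conf': 0.75}, {'xy': [319.2, 206.1], 'conf': 0.62}]
[[334.73021437 231.08433053]
 [267.61041367 205.43083627]
 [270.55329584 352.67540672]
 [229.85564161 337.59362834]
 [281.4139715  197.4938304 ]]
```

View pics/side1c.png

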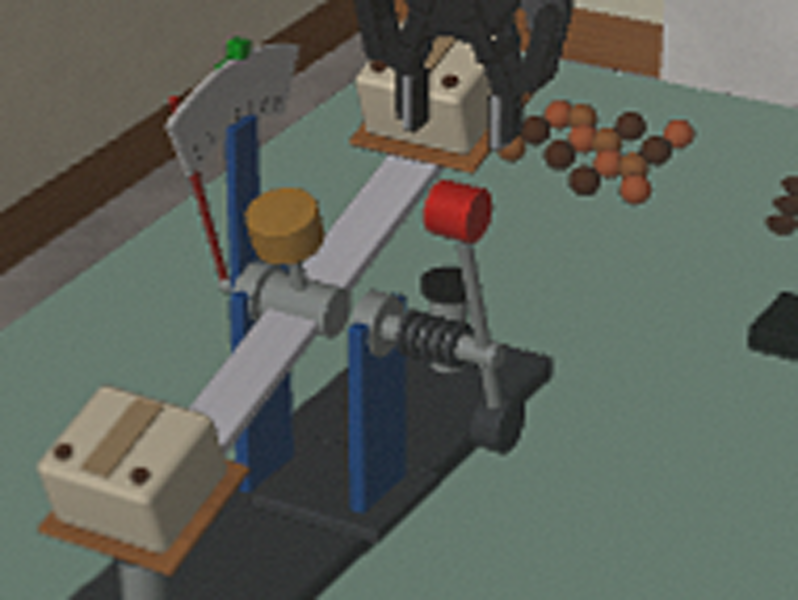

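View pics/top1c.png

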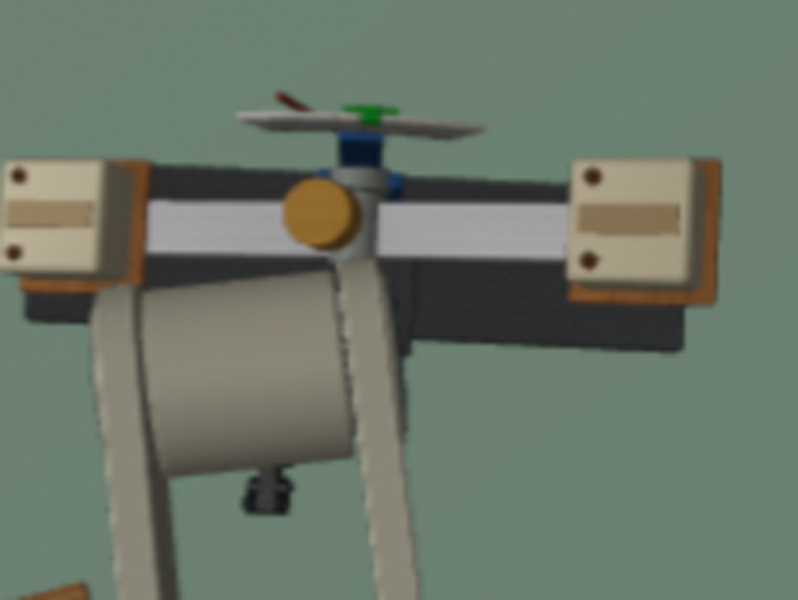

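Side crop: all well visible, knob (333.8,233), pointer tip (267.4,205), left mould around (257,297), right mould partly behind the gripper. Top crop: pointer (302,164), green band centred at about (323.1,167). Now I'll refine and build the beam-angle estimator.

```bash
cat > est.py <<'E'
from geo import *
def hsv(im): return cv2.cvtColor(np.ascontiguousarray(im),cv2.COLOR_BGR2HSV).astype(int)
def roi(h,x,y,w,hh):
    m=np.zeros(h.shape[:2],bool);m[y:y+hh,x:x+w]=1;return m
def big(m):
    n,l,s,c=cv2.connectedComponentsWithStats(m.astype(np.uint8))
    if n<2:return None
    i=1+np.argmax(s[1:,4]);return np.r_[c[i],s[i,4]]
def feats(side=None,top=None):
    f={}
    if side is not None:
        h=hsv(side)
        f["mL"]=big(roi(h,215,190,90,150)&(h[...,0]>14)&(h[...,0]<32)&(h[...,1]>25)&(h[...,1]<110)&(h[...,2]>90))
        f["pS"]=big(roi(h,255,190,90,80)&(h[...,0]>12)&(h[...,0]<24)&(h[...,1]>150)&(h[...,2]>70))
        f["kS"]=big(roi(h,300,180,90,80)&((h[...,0]<6)|(h[...,0]>174))&(h[...,1]>150)&(h[...,2]>90))
    if top is not None:
        h=hsv(top)
        f["pT"]=big(roi(h,270,165,100,60)&(h[...,0]>12)&(h[...,0]<24)&(h[...,1]>150)&(h[...,2]>70))
        f["tT"]=big(roi(h,290,155,60,13)&((h[...,0]<9)|(h[...,0]>170))&(h[...,1]>85))
        f["gT"]=big(roi(h,300,155,50,20)&(h[...,0]>50)&(h[...,0]<75)&(h[...,1]>130))
    return f
E
python3 - <<'E'
from est import *
from scipy.optimize import least_squares
s,t=cv2.imread("pics/side1.png"),cv2.imread("pics/top1.png")
f=feats(s,t)
for k in f:print(k,None if f[k] is None else f[k].round(2))
def rock(P,th): # beam frame -> stand
    P=np.atleast_2d(P);c,q=np.cos(th),np.sin(th)
    return np.c_[P[:,0],P[:,1]*c-P[:,2]*-1*0-P[:,2]*q,P[:,1]*q+P[:,2]*c+170]
K=knob(-.3)
def res(v):
    p=v[:3]; q=[]
    q+=[proj("top",s2w(p,K))[0]-[302,241.2],proj("side",s2w(p,K))[0]-f["kS"][:2]]
    q+=[proj("top",s2w(p,tip(-.3)))[0]-[301.4,163.7],proj("side",s2w(p,tip(-.3)))[0]-[267.4,205]]
    q+=list(proj("top",s2w(p,[[-65,250,20],[-65,-250,20]]))-[[240.7,219.5],[397.2,227.6]])
    return np.ravel(q)
r=least_squares(res,[608,24,-.02],x_scale=[100,100,.1]);print(r.x.round(4),r.fun.reshape(-1,2).round(2).tolist())
p=r.x;np.save("pose.npy",p)
print("knob w",s2w(p,knob(-.3)))
for b in(-.3,0,.05):print(b,proj("top",s2w(p,[tip(b,56),tip(b)])).round(2).tolist())
E
```

```text
mL [ 237.72  206.5  1773.  ]
pS [291.2  234.96 203.  ]
kS [331.57 231.66 140.  ]
pT [310.51 192.63 213.  ]
tT [303.25 164.88   8.  ]
gT [322.8  167.96  25.  ]
[ 6.096835e+02  2.478020e+01 -2.610000e-02] [[-0.25, -0.56], [2.44, -0.52], [0.52, -0.39], [-0.31, 0.35], [-1.37, -0.85], [-0.19, -0.37]]
knob w [[475.73029773  66.70228947 294.19374359]]
-0.3 [[301.77, 165.99], [301.92, 163.31]]
0 [[320.44, 166.44], [320.58, 163.75]]
0.05 [[323.61, 166.63], [323.76, 163.93]]
```

```bash
python3 - <<'E'
from est import *
s,t=cv2.imread("pics/side1.png"),cv2.imread("pics/top1.png")
h=hsv(s)
for q in[(252,285),(262,290),(245,300),(265,305),(272,300),(300,260),(282,275),(235,210),(230,260),(228,240)]:print(q,h[q[1],q[0]])
h=hsv(t);print(h[161:168,298:312].tolist())
h=hsv(s)[225:242,325:346];print(h[8])
E
```

```text
(252, 285) [ 19  60 145]
(262, 290) [ 22  47 159]
(245, 300) [ 22  46 179]
(265, 305) [23 50 91]
(272, 300) [20 42 90]
(300, 260) [ 90   7 116]
(282, 275) [140   5 149]
(235, 210) [ 21  40 102]
(230, 260) [ 71  44 123]
(228, 240) [ 13 120  64]
[[[68, 43, 130], [67, 42, 128], [68, 43, 129], [67, 42, 128], [68, 43, 129], [69, 42, 129], [68, 43, 129], [69, 42, 128], [69, 42, 128], [69, 42, 129], [70, 43, 129], [69, 42, 129], [69, 42, 128], [69, 42, 128]], [[68, 43, 130], [68, 43, 130], [65, 37, 125], [56, 33, 115], [62, 32, 118], [67, 43, 126], [69, 42, 128], [68, 43, 129], [68, 43, 129], [69, 42, 128], [69, 42, 128], [69, 42, 128], [67, 42, 129], [67, 42, 129]], [[68, 43, 130], [65, 36, 126], [19, 48, 111], [8, 97, 100], [13, 62, 86], [48, 34, 97], [64, 35, 117], [68, 40, 127], [67, 42, 128], [69, 42, 129], [68, 43, 129], [67, 42, 129], [68, 40, 128], [68, 43, 129]], [[68, 43, 129], [66, 38, 127], [19, 46, 106], [6, 120, 91], [4, 152, 69], [11, 86, 65], [30, 31, 81], [60, 32, 112], [68, 41, 125], [69, 42, 128], [69, 42, 129], [69, 42, 129], [68, 40, 128], [70, 43, 129]], [[67, 42, 129]
[... 218 characters left out ...]
29], [68, 40, 128], [64, 36, 121], [60, 30, 111], [33, 29, 80], [8, 97, 63], [5, 130, 61], [8, 88, 67], [23, 43, 78], [60, 30, 110], [67, 37, 124], [68, 40, 128], [68, 40, 129]], [[64, 28, 137], [62, 28, 137], [62, 26, 137], [64, 28, 136], [64, 29, 134], [55, 27, 124], [36, 24, 105], [10, 52, 89], [5, 81, 82], [6, 79, 84], [14, 47, 92], [38, 26, 107], [60, 26, 126], [65, 33, 131]]]
[[ 33  25 104]
 [  1 198 156]
 [  1 207 155]
 [  1 206 156]
 [  1 200 159]
 [  1 202 163]
 [  1 201 164]
 [  1 202 165]
 [  0 191 171]
 [  2 206 170]
 [  1 202 184]
 [  2 181 110]
 [  1 150  80]
 [  3 162  82]
 [  2 149  84]
 [  2 164  81]
 [  1 200  79]
 [ 77  53 130]
 [ 72  45 126]
 [ 73  38 121]
 [ 72  41 123]]
```

```bash
python3 -c "
from to import *
to([474.8,66,273],1.549)"
```

```text
t 3.2 pos [473.2  68.5 345.4] rpy [ 3.1415 -0.      1.5491] F [ 0.2 -0.1  0. ] open 0.6 grip 0.0
shift [-0.0122  0.0084  0.3618] turn [ 0.0001 -0.0001  0.0001]
```

Emit:
step_arm --moves '[[[0, 0, 0], [-0.012, 0.008, 0.1], 0.2], [[0, 0, 0], [-0.012, 0.008, 0.2], 0.2], [[0, 0, 0], [-0.012, 0.008, 0.3], 0.2], [[0, 0, 0], [-0.012, 0.008, 0.36], 0.2], [[0, 0, 0], [-0.012, 0.008, 0.36], 0.2]]'

```text
clock: 3.7
eef_pos: [473.8, 65.8, 271.9]
tcp_rot: [-3.139, 0.0, 1.549]
contact_force: [-0.2, 0.3, 0.6]
opening: 0.595
grasp_force: 0.0
```

```bash
python3 - <<'E'
from to import *
to([474.8,66,273],1.549)
im=imaging.grab_frame("side")[:,:,::-1].copy();cv2.imwrite("pics/side2.png",im)
cv2.imwrite("pics/side2c.png",cv2.resize(im[180:300,255:415],None,fx=5,fy=5,interpolation=cv2.INTER_CUBIC))
E
```

```text
t 3.7 pos [473.8  65.8 271.9] rpy [-3.1388e+00  5.0000e-04  1.5490e+00] F [-0.2  0.3  0.6] open 0.595 grip 0.0
shift [ 0.0009  0.0048 -0.0056] turn [-0.0035  0.0006 -0.    ]
```

View pics/side2c.png

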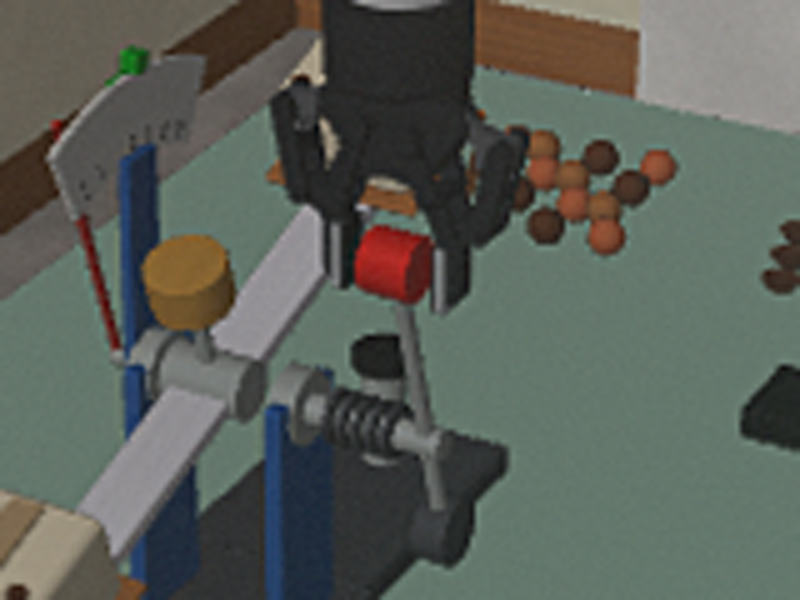

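Knob sits between the pads, roughly centred. Gripping.

Emit:
step_arm --moves '[[[0, 0, 0], [0, 0, 0], -1], [[0, 0, 0], [0, 0, 0], -1], [[0, 0, 0], [0, 0, 0], -1], [[0, 0, 0], [0, 0, 0], -1], [[0, 0, 0], [0, 0, 0], -1], [[0, 0, 0], [0, 0, 0], -1]]' --squeeze 25

```text
clock: 4.35
eef_pos: [474.3, 66.2, 274.2]
tcp_rot: [-3.141, -0.0, 1.549]
contact_force: [-6.1, 1.1, 3.9]
opening: 0.349
grasp_force: 29.2
```

```bash
cat >> est.py <<'E'
from scipy.optimize import brentq
POSE=np.load("pose.npy")
def rock(P,th):
    P=np.atleast_2d(P).astype(float);c,q=np.cos(th),np.sin(th)
    return np.c_[P[:,0],P[:,1]*c-P[:,2]*q,P[:,1]*q+P[:,2]*c+[170]]
B=np.array([[x,y,z] for x in(-42,42) for y in(-40,40) for z in(0,56)],float)
FACES=[[1,3,7,5],[2,3,7,6]]  # top, +y end
def mcent(th,h0=12.):
    m=np.zeros((480*4,640*4),np.uint8)
    uv=proj("side",s2w(POSE,rock(B+[0,200,h0],th)))
    for f in FACES: cv2.fillConvexPoly(m,np.round((uv[f]+.5)*4*16).astype(np.int32),1,shift=4)
    M=cv2.moments(m,True);return np.array([M["m10"],M["m01"]])/M["m00"]/4-.5
def mould(side):
    h=hsv(side);return big(roi(h,215,225,80,110)&(h[...,0]>14)&(h[...,0]<30)&(h[...,1]>25)&(h[...,1]<85)&(h[...,2]>118))
def tipc(top):
    a=top[158:166,290:350].astype(float);w=np.clip(a[...,2]-np.maximum(a[...,1],a[...,0])-10,0,None)
    return (w.sum(0)@np.arange(290,350))/max(w.sum(),1e-9),w.sum()
E
python3 - <<'E'
from est import *
s=imaging.grab_frame("side")[:,:,::-1];t=imaging.grab_frame("top")[:,:,::-1]
print(telemetry.sense()["clock"],telemetry.sense()["contact_force"],telemetry.sense()["eef_pos"])
for q in("pics/side1.png","pics/side2.png"):print(mould(cv2.imread(q)))
print(mould(s),[tipc(t),tipc(cv2.imread("pics/top0.png")),tipc(cv2.imread("pics/top1.png"))])
for th in(-.3,0,.05,.3):print(th,mcent(th),proj("top",s2w(POSE,tip(th))))
print(proj("side",s2w(POSE,rock(B+[0,200,12],-.3))).round(1).tolist())
E
```

```text
4.45 [-5.71113347  1.57766172  3.73085604] [474.24367851  66.15815266 274.13648438]
[252.52774353 296.68680641 811.        ]
[252.42481203 296.55012531 798.        ]
[252.45173267 296.61633663 808.        ] [(np.float64(302.0091743119266), np.float64(109.0)), (np.float64(301.8119658119658), np.float64(117.0)), (np.float64(302.0), np.float64(106.0))]
-0.3 [252.39129447 293.67658257] [[301.92231174 163.30878276]]
0 [251.27447481 272.91357649] [[320.58434317 163.74739746]]
0.05 [251.39859985 269.11961992] [[323.75729536 163.93189754]]
0.3 [253.59563805 249.42681114] [[339.23983727 165.29544937]]
[[280.3, 295.8], [276.1, 281.2], [264.2, 317.8], [259.4, 303.3], [253.8, 287.3], [249.1, 272.8], [237.5, 308.5], [232.2, 294.2]]
```

```bash
cat > ctl.py <<'E'
"""ctl.py n mode [val T]: n rows of the stored plan were run. mode ramp val: a += val per row; mode go val T: bring beam to val in T s."""
import sys,pickle,os
from est import *
from scipy.optimize import least_squares
K,C,Bd,TAU,dt=.36,.02,.012,.04,.01
rng=np.random.default_rng()
def step(th,w,D,G,J,a,a1,cap=True):
    acc=(G*np.sin(th)+D+K*(a1-th)+C*((a1-a)/dt-w)-Bd*w)/J
    w=w+acc*dt;th=th+w*dt
    if cap:
        lo=(th<-.3)&(w<0);hi=(th>.3)&(w>0);th=np.clip(th,-.3,.3);w=np.where(lo|hi,0,w)
    return th,w
def traj(c0,cmds,n):  # commanded a at every dt
    return np.interp(np.arange(1,n+1)*dt,np.arange(len(cmds)+1)*.1,np.r_[c0,cmds])
if os.path.exists("st.pkl"): S=pickle.load(open("st.pkl","rb"))
else:
    N=20000;S=dict(P=[np.full(N,-.3),np.zeros(N),rng.uniform(-.08,.08,N),rng.normal(.54,.03,N),rng.normal(.054,.002,N)],c=-.3,a=-.3,plan=[],log=[])
def sim(cmds,T):
    n=round(T/dt)
    for c in traj(S["c"],cmds,n) if len(cmds) else np.full(n,S["c"]):
        a1=S["a"]+(c-S["a"])*dt/TAU;P=S["P"]
        P[0],P[1]=step(*P,S["a"],a1);mv=P[0]>-.2999
        P[1]=P[1]+mv*rng.normal(0,.006,len(mv));P[2]=P[2]+mv*rng.normal(0,.0004,len(mv));S["a"]=a1
    if len(cmds):S["c"]=cmds[-1]
def upd(z,s):
    P=S["P"];lw=-.5*((P[0]-z)/s)**2;w=np.exp(lw-lw.max());w/=w.sum()
    neff=1/(w**2).sum();i=rng.choice(len(w),len(w),p=w);S["P"]=[p[i] for p in P]
    for k,r in((2,.001),(3,.001),(4,.0003)):S["P"][k]=S["P"][k]+rng.normal(0,r,len(w))
    return neff
n,mode=int(sys.argv[1]),sys.argv[2]
sim(S["plan"][:n],.1*n)
e=telemetry.sense();ay=np.arcsin(np.clip((66.16-e["eef_pos"][1])/130-.2955,-1,1))
pred=S["P"][0].mean(),S["P"][1].mean()
s=imaging.grab_frame("side")[:,:,::-1]; m=mould(s)
o=m[:2]-[252.47,296.62]; g=np.linspace(-.33,.33,67);cr=np.array([mcent(x)[1] for x in g])-mcent(-.3)[1]
zm=np.interp(-o[1],-cr,g); n1=upd(zm,.004);sim([],.05)
t=imaging.grab_frame("top")[:,:,::-1];c,wt=tipc(t);gx=np.array([proj("top",s2w(POSE,tip(x)))[0,0] for x in g])
zt=np.interp(c,gx,g); n2=upd(zt,.012) if wt>40 else 0;sim([],.05)
P=S["P"];x=[p.mean() for p in P]
print(f"t {telemetry.sense()['clock']:.2f} a_meas {ay:.3f} a_mod {S['a']:.3f} F {e['contact_force'].round(1)} pred {pred[0]:.3f} {pred[1]:.3f} | zm {zm:.4f} ({m[2]:.0f}) zt {zt:.4f} ({wt:.0f}) neff {n1:.0f} {n2:.0f}")
print("est th %.4f w %.4f D %.4f G %.4f J %.4f"%tuple(x),"sd",[p.std().round(4) for p in P])
if mode=="ramp": cm=S["c"]+float(sys.argv[3])*np.arange(1,9)
else:
    tgt,T=float(sys.argv[3]),float(sys.argv[4]);H=16;nn=H*10
    u=np.arange(1,nn+1)*dt;q=np.clip(u/T,0,1);s5=10*q**3-15*q**4+6*q**5
    # min-jerk reference that takes up the present angle and speed
    ref=x[0]+(tgt-x[0])*s5+x[1]*T*(q-6*q**3+8*q**4-3*q**5)
    def run(v):
        a=S["a"];th,w=x[0],x[1];o=[]
        for c in traj(S["c"],v,nn):
            a1=a+(c-a)*dt/TAU;th,w=step(th,w,*x[2:],a,a1,False);a=a1;th=np.clip(th,-.6,.6);o.append((th,w))
        return np.array(o)
    def f(v):
        o=run(v);return np.r_[(o[::5,0]-ref[::5])*10,o[-1,1]*10,np.diff(np.r_[S["c"],v])*.25]
    cm=least_squares(f,np.full(H,S["c"]),max_nfev=15).x
    r=run(cm);print("plan th",r[9:80:10,0].round(3),"wmax",abs(r[:80,1]).max().round(2))
    cm=cm[:8]
ux=np.round(-.65*(np.sin(cm)-np.sin(S["c"])),3);uz=np.round(-.65*(np.cos(cm)-np.cos(S["c"])),3)
S["plan"]=np.arcsin(np.sin(S["c"])-ux/.65)
print("a",S["plan"].round(3));print([[a,0,b] for a,b in zip(ux.tolist(),uz.tolist())])
pickle.dump(S,open("st.pkl","wb"))
E
python3 ctl.py 0 ramp 0.05
```

```text
t 4.55 a_meas -0.300 a_mod -0.300 F [-5.7  1.6  3.7] pred -0.300 0.000 | zm -0.3001 (805) zt -0.2987 (104) neff 20000 20000
est th -0.3000 w 0.0000 D 0.0003 G 0.5400 J 0.0540 sd [np.float64(0.0), np.float64(0.0), np.float64(0.0461), np.float64(0.03), np.float64(0.002)]
a [-0.25  -0.2   -0.15  -0.1   -0.049 -0.     0.051  0.1  ]
[[-0.031, 0, -0.009], [-0.063, 0, -0.016], [-0.095, 0, -0.022], [-0.127, 0, -0.026], [-0.16, 0, -0.028], [-0.192, 0, -0.029], [-0.225, 0, -0.028], [-0.257, 0, -0.026]]
```

Emit:
step_arm --moves '[[[0, 0, 0], [-0.031, 0, -0.009], -1], [[0, 0, 0], [-0.063, 0, -0.016], -1], [[0, 0, 0], [-0.095, 0, -0.022], -1], [[0, 0, 0], [-0.127, 0, -0.026], -1]]'

```text
clock: 4.95
eef_pos: [473.5, 40.7, 278.9]
tcp_rot: [-3.141, -0.001, 1.549]
contact_force: [-3.3, 3.5, -0.7]
opening: 0.35
grasp_force: 28.9
```

```bash
time python3 ctl.py 4 ramp 0.02
```

```text
t 5.05 a_meas -0.100 a_mod -0.101 F [-3.3  3.5 -0.7] pred -0.300 0.000 | zm -0.2991 (808) zt -0.2994 (101) neff 20000 20000
est th -0.3000 w 0.0001 D -0.0001 G 0.5401 J 0.0540 sd [np.float64(0.0001), np.float64(0.0018), np.float64(0.0463), np.float64(0.0299), np.float64(0.0021)]
a [-0.08 -0.06 -0.04 -0.02 -0.    0.02  0.04  0.06]
[[-0.013, 0, -0.001], [-0.026, 0, -0.002], [-0.039, 0, -0.003], [-0.052, 0, -0.003], [-0.065, 0, -0.003], [-0.078, 0, -0.003], [-0.091, 0, -0.003], [-0.104, 0, -0.002]]
real	0m3.437s
user	0m2.261s
sys	0m0.108s
```

Emit:
step_arm --moves '[[[0, 0, 0], [-0.013, 0, -0.001], -1], [[0, 0, 0], [-0.026, 0, -0.002], -1], [[0, 0, 0], [-0.039, 0, -0.003], -1], [[0, 0, 0], [-0.052, 0, -0.003], -1]]'

```text
clock: 5.45
eef_pos: [473.4, 30.5, 279.3]
tcp_rot: [-3.14, -0.001, 1.549]
contact_force: [-4.8, 4.5, 1.7]
opening: 0.349
grasp_force: 29.3
```

```bash
python3 ctl.py 4 ramp 0.02
```

```text
t 5.55 a_meas -0.022 a_mod -0.020 F [-4.8  4.5  1.7] pred -0.299 0.005 | zm -0.2986 (809) zt -0.2992 (97) neff 19481 19984
est th -0.2996 w 0.0034 D -0.0021 G 0.5411 J 0.0540 sd [np.float64(0.0017), np.float64(0.0143), np.float64(0.0443), np.float64(0.0297), np.float64(0.0021)]
a [-0.    0.02  0.04  0.06  0.08  0.1   0.12  0.14]
[[-0.013, 0, -0.0], [-0.026, 0, -0.0], [-0.039, 0, 0.0], [-0.052, 0, 0.001], [-0.065, 0, 0.002], [-0.078, 0, 0.003], [-0.091, 0, 0.005], [-0.104, 0, 0.006]]
```

Emit:
step_arm --moves '[[[0, 0, 0], [-0.013, 0, 0], -1], [[0, 0, 0], [-0.026, 0, 0], -1], [[0, 0, 0], [-0.039, 0, 0], -1], [[0, 0, 0], [-0.052, 0, 0.001], -1]]'

```text
clock: 5.95
eef_pos: [473.2, 20.2, 279.1]
tcp_rot: [-3.141, -0.001, 1.549]
contact_force: [-3.8, 3.9, 2.3]
opening: 0.346
grasp_force: 29.6
```

```bash
python3 ctl.py 4 ramp 0.02
```

```text
t 6.05 a_meas 0.058 a_mod 0.060 F [-3.8  3.9  2.3] pred -0.294 0.030 | zm -0.2987 (813) zt -0.3000 (106) neff 17104 19952
est th -0.2993 w 0.0060 D -0.0143 G 0.5421 J 0.0540 sd [np.float64(0.0024), np.float64(0.0192), np.float64(0.0375), np.float64(0.0299), np.float64(0.0022)]
a [0.08  0.1   0.12  0.14  0.161 0.179 0.2   0.22 ]
[[-0.013, 0, 0.001], [-0.026, 0, 0.002], [-0.039, 0, 0.004], [-0.052, 0, 0.005], [-0.065, 0, 0.007], [-0.077, 0, 0.009], [-0.09, 0, 0.012], [-0.103, 0, 0.014]]
```

Emit:
step_arm --moves '[[[0, 0, 0], [-0.013, 0, 0.001], -1], [[0, 0, 0], [-0.026, 0, 0.002], -1], [[0, 0, 0], [-0.039, 0, 0.004], -1], [[0, 0, 0], [-0.052, 0, 0.005], -1]]'

```text
clock: 6.45
eef_pos: [473.0, 9.8, 278.1]
tcp_rot: [-3.141, -0.001, 1.549]
contact_force: [-3.9, 3.4, 0.9]
opening: 0.347
grasp_force: 29.8
```

```bash
python3 ctl.py 4 ramp 0.02
```

```text
t 6.55 a_meas 0.139 a_mod 0.140 F [-3.9  3.4  0.9] pred -0.291 0.046 | zm -0.2990 (815) zt -0.2995 (105) neff 15676 19954
est th -0.2992 w 0.0069 D -0.0294 G 0.5431 J 0.0541 sd [np.float64(0.0025), np.float64(0.0205), np.float64(0.029), np.float64(0.0298), np.float64(0.0022)]
a [0.161 0.181 0.2   0.22  0.241 0.26  0.28  0.3  ]
[[-0.013, 0, 0.002], [-0.026, 0, 0.004], [-0.038, 0, 0.007], [-0.051, 0, 0.009], [-0.064, 0, 0.012], [-0.076, 0, 0.016], [-0.089, 0, 0.019], [-0.101, 0, 0.023]]
```

Emit:
step_arm --moves '[[[0, 0, 0], [-0.013, 0, 0.002], -1], [[0, 0, 0], [-0.026, 0, 0.004], -1], [[0, 0, 0], [-0.038, 0, 0.007], -1], [[0, 0, 0], [-0.051, 0, 0.009], -1]]'

```text
clock: 6.95
eef_pos: [472.8, -0.4, 276.3]
tcp_rot: [-3.141, -0.001, 1.549]
contact_force: [-4.1, 4.1, 0.5]
opening: 0.346
grasp_force: 30.1
```

```bash
python3 ctl.py 4 ramp 0.02
```

```text
t 7.05 a_meas 0.218 a_mod 0.220 F [-4.1  4.1  0.5] pred -0.289 0.054 | zm -0.2991 (811) zt -0.2993 (103) neff 14833 19940
est th -0.2988 w 0.0106 D -0.0428 G 0.5446 J 0.0541 sd [np.float64(0.003), np.float64(0.0247), np.float64(0.0217), np.float64(0.0301), np.float64(0.0022)]
a [0.241 0.26  0.28  0.3   0.321 0.34  0.36  0.38 ]
[[-0.013, 0, 0.003], [-0.025, 0, 0.006], [-0.038, 0, 0.01], [-0.05, 0, 0.013], [-0.063, 0, 0.017], [-0.075, 0, 0.022], [-0.087, 0, 0.026], [-0.099, 0, 0.031]]
```

Emit:
step_arm --moves '[[[0, 0, 0], [-0.013, 0, 0.003], -1], [[0, 0, 0], [-0.025, 0, 0.006], -1], [[0, 0, 0], [-0.038, 0, 0.01], -1], [[0, 0, 0], [-0.05, 0, 0.013], -1]]'

```text
clock: 7.45
eef_pos: [472.6, -10.4, 273.8]
tcp_rot: [-3.141, -0.001, 1.549]
contact_force: [-4.6, 3.2, 1.5]
opening: 0.349
grasp_force: 30.6
```

```bash
python3 ctl.py 4 ramp 0.015
```

```text
t 7.55 a_meas 0.298 a_mod 0.299 F [-4.6  3.2  1.5] pred -0.284 0.082 | zm -0.2972 (812) zt -0.2959 (97) neff 12688 19932
est th -0.2968 w 0.0255 D -0.0549 G 0.5470 J 0.0541 sd [np.float64(0.005), np.float64(0.0371), np.float64(0.0153), np.float64(0.0288), np.float64(0.0023)]
a [0.314 0.33  0.345 0.36  0.375 0.39  0.405 0.42 ]
[[-0.009, 0, 0.003], [-0.019, 0, 0.006], [-0.028, 0, 0.009], [-0.037, 0, 0.013], [-0.046, 0, 0.016], [-0.055, 0, 0.02], [-0.064, 0, 0.024], [-0.073, 0, 0.027]]
```

Emit:
step_arm --moves '[[[0, 0, 0], [0, 0, 0], -1], [[0, 0, 0], [0, 0, 0], -1]]'

```text
clock: 7.75
eef_pos: [472.6, -10.4, 273.8]
tcp_rot: [-3.141, -0.001, 1.549]
contact_force: [-2.9, 4.3, 0.3]
opening: 0.349
grasp_force: 30.4
```

```bash
sed -i 's/upd(zm,.004)/upd(zm,.002)/; s/upd(zt,.012)/upd(zt,.006)/' ctl.py
python3 - <<'E'
import pickle,numpy as np
S=pickle.load(open("st.pkl","rb"));S["plan"]=np.array([S["c"]]*2);pickle.dump(S,open("st.pkl","wb"))
E
python3 ctl.py 2 go 0.04 2.2
```

```text
t 7.85 a_meas 0.298 a_mod 0.300 F [-2.9  4.3  0.3] pred -0.289 0.048 | zm -0.2840 (809) zt -0.2818 (101) neff 1679 19524
est th -0.2757 w 0.0937 D -0.0458 G 0.5418 J 0.0541 sd [np.float64(0.0034), np.float64(0.0296), np.float64(0.0093), np.float64(0.0279), np.float64(0.0023)]
plan th [-0.266 -0.256 -0.244 -0.23  -0.214 -0.196 -0.176 -0.154] wmax 0.22
a [0.268 0.282 0.29  0.287 0.28  0.272 0.261 0.245]
[[0.02, 0, -0.006], [0.011, 0, -0.003], [0.006, 0, -0.002], [0.008, 0, -0.002], [0.012, 0, -0.003], [0.017, 0, -0.005], [0.024, 0, -0.007], [0.034, 0, -0.009]]
```

Emit:
step_arm --moves '[[[0, 0, 0], [0.02, 0, -0.006], -1], [[0, 0, 0], [0.011, 0, -0.003], -1], [[0, 0, 0], [0.006, 0, -0.002], -1]]'

```text
clock: 8.15
eef_pos: [472.7, -9.3, 274.1]
tcp_rot: [-3.141, -0.0, 1.55]
contact_force: [-6.4, 3.8, 1.7]
opening: 0.35
grasp_force: 29.4
```

```bash
python3 ctl.py 3 go 0.04 1.9
```

```text
t 8.25 a_meas 0.289 a_mod 0.290 F [-6.4  3.8  1.7] pred -0.244 0.127 | zm -0.2513 (812) zt -0.2445 (119) neff 3313 19625
est th -0.2397 w 0.1212 D -0.0476 G 0.5407 J 0.0541 sd [np.float64(0.0036), np.float64(0.0322), np.float64(0.0091), np.float64(0.028), np.float64(0.0024)]
plan th [-0.227 -0.214 -0.199 -0.182 -0.163 -0.143 -0.121 -0.098] wmax 0.23
a [0.26  0.272 0.277 0.271 0.261 0.247 0.231 0.211]
[[0.019, 0, -0.005], [0.011, 0, -0.003], [0.008, 0, -0.002], [0.012, 0, -0.003], [0.018, 0, -0.005], [0.027, 0, -0.007], [0.037, 0, -0.01], [0.05, 0, -0.013]]
```

Emit:
step_arm --moves '[[[0, 0, 0], [0.019, 0, -0.005], -1], [[0, 0, 0], [0.011, 0, -0.003], -1], [[0, 0, 0], [0.008, 0, -0.002], -1], [[0, 0, 0], [0.012, 0, -0.003], -1]]'

```text
clock: 8.65
eef_pos: [472.7, -7.2, 274.6]
tcp_rot: [-3.141, 0.0, 1.549]
contact_force: [-5.0, 0.6, 1.0]
opening: 0.348
grasp_force: 29.1
```

```bash
sed -i 's/normal(0,.006,len/normal(0,.003,len/' ctl.py; python3 ctl.py 4 go 0.04 1.4
```

```text
t 8.75 a_meas 0.272 a_mod 0.271 F [-5.   0.6  1. ] pred -0.182 0.179 | zm -0.1678 (820) zt -0.1554 (92) neff 2033 19682
est th -0.1441 w 0.2520 D -0.0443 G 0.5448 J 0.0540 sd [np.float64(0.0033), np.float64(0.0276), np.float64(0.0083), np.float64(0.0272), np.float64(0.0024)]
plan th [-0.118 -0.094 -0.071 -0.049 -0.029 -0.012  0.003  0.015] wmax 0.26
a [0.19  0.181 0.167 0.145 0.125 0.109 0.097 0.088]
[[0.051, 0, -0.012], [0.057, 0, -0.013], [0.066, 0, -0.015], [0.08, 0, -0.017], [0.093, 0, -0.019], [0.103, 0, -0.02], [0.111, 0, -0.021], [0.117, 0, -0.021]]
```

Emit:
step_arm --moves '[[[0, 0, 0], [0.051, 0, -0.012], -1], [[0, 0, 0], [0.057, 0, -0.013], -1], [[0, 0, 0], [0.066, 0, -0.015], -1]]'

```text
clock: 9.05
eef_pos: [473.0, 5.5, 277.5]
tcp_rot: [-3.141, 0.001, 1.55]
contact_force: [-5.4, -1.8, 0.7]
opening: 0.345
grasp_force: 29.1
```

```bash
python3 ctl.py 3 go 0.04 1.0
```

```text
t 9.15 a_meas 0.172 a_mod 0.167 F [-5.4 -1.8  0.7] pred -0.071 0.226 | zm -0.0623 (810) zt -0.0453 (76) neff 2999 18680
est th -0.0357 w 0.2644 D -0.0400 G 0.5532 J 0.0540 sd [np.float64(0.0031), np.float64(0.0241), np.float64(0.0057), np.float64(0.0243), np.float64(0.0024)]
plan th [-0.01   0.012  0.028  0.039  0.043  0.044  0.043  0.041] wmax 0.26
a [0.1   0.049 0.021 0.015 0.024 0.046 0.072 0.092]
[[0.043, 0, -0.006], [0.076, 0, -0.008], [0.094, 0, -0.009], [0.098, 0, -0.009], [0.092, 0, -0.009], [0.078, 0, -0.008], [0.061, 0, -0.007], [0.048, 0, -0.006]]
```

Emit:
step_arm --moves '[[[0, 0, 0], [0.043, 0, -0.006], -1], [[0, 0, 0], [0.076, 0, -0.008], -1], [[0, 0, 0], [0.094, 0, -0.009], -1]]'

```text
clock: 9.45
eef_pos: [473.4, 24.5, 279.2]
tcp_rot: [-3.141, 0.001, 1.549]
contact_force: [-4.5, -2.2, 0.4]
opening: 0.346
grasp_force: 29.3
```

```bash
python3 ctl.py 3 go 0.04 0.8
```

```text
t 9.55 a_meas 0.025 a_mod 0.022 F [-4.5 -2.2  0.4] pred 0.028 0.136 | zm 0.0419 (788) zt 0.0577 (73) neff 2522 16582
est th 0.0592 w 0.1500 D -0.0348 G 0.5677 J 0.0542 sd [np.float64(0.0032), np.float64(0.0249), np.float64(0.0043), np.float64(0.0222), np.float64(0.0024)]
plan th [0.072 0.079 0.077 0.068 0.057 0.047 0.041 0.04 ] wmax 0.15
a [ 0.001 -0.071 -0.076 -0.02   0.058  0.12   0.137  0.108]
[[0.013, 0, -0.0], [0.06, 0, 0.001], [0.063, 0, 0.002], [0.027, 0, -0.0], [-0.024, 0, 0.001], [-0.064, 0, 0.005], [-0.075, 0, 0.006], [-0.056, 0, 0.004]]
```

Emit:
step_arm --moves '[[[0, 0, 0], [0.013, 0, 0], -1], [[0, 0, 0], [0.06, 0, 0.001], -1], [[0, 0, 0], [0.063, 0, 0.002], -1]]'

```text
clock: 9.85
eef_pos: [473.6, 37.3, 278.9]
tcp_rot: [-3.141, 0.001, 1.549]
contact_force: [-6.4, -1.8, 3.9]
opening: 0.352
grasp_force: 29.8
```

```bash
sed -i 's/^    def run(v)/    if T<.05: ref=np.full(nn,tgt)\n    def run(v)/; s/max(T,1)/T/; s#q=np.clip(u/T,0,1)#q=np.clip(u/max(T,.01),0,1)#; s/\*.25\]/*(.25 if T>.05 else .6)]/' ctl.py; python3 ctl.py 3 go 0.04 0
```

```text
t 9.95 a_meas -0.073 a_mod -0.075 F [-6.4 -1.8  3.9] pred 0.077 -0.054 | zm 0.0820 (764) zt 0.0869 (87) neff 3500 16135
est th 0.0754 w -0.1076 D -0.0331 G 0.5726 J 0.0543 sd [np.float64(0.0031), np.float64(0.0227), np.float64(0.0039), np.float64(0.019), np.float64(0.0024)]
plan th [0.061 0.046 0.038 0.038 0.039 0.04  0.04  0.04 ] wmax 0.17
a [-0.037  0.156  0.184  0.122  0.069  0.055  0.061  0.068]
[[-0.025, 0, -0.001], [-0.15, 0, 0.006], [-0.168, 0, 0.009], [-0.128, 0, 0.003], [-0.094, 0, -0.0], [-0.085, 0, -0.001], [-0.089, 0, -0.001], [-0.093, 0, -0.0]]
```

Emit:
step_arm --moves '[[[0, 0, 0], [-0.025, 0, -0.001], -1], [[0, 0, 0], [-0.15, 0, 0.006], -1], [[0, 0, 0], [-0.168, 0, 0.009], -1]]'

```text
clock: 10.25
eef_pos: [473.1, 3.0, 276.9]
tcp_rot: [-3.141, -0.0, 1.549]
contact_force: [-5.3, 3.2, 0.3]
opening: 0.348
grasp_force: 29.8
```

```bash
sed -i 's/else .6)/else 1.2)/' ctl.py; python3 ctl.py 3 go 0.04 0
```

```text
t 10.35 a_meas 0.192 a_mod 0.183 F [-5.3  3.2  0.3] pred 0.038 -0.038 | zm 0.0482 (791) zt 0.0544 (59) neff 3327 18147
est th 0.0533 w 0.0861 D -0.0304 G 0.5775 J 0.0543 sd [np.float64(0.0031), np.float64(0.024), np.float64(0.004), np.float64(0.0182), np.float64(0.0024)]
plan th [0.061 0.057 0.049 0.042 0.038 0.038 0.039 0.04 ] wmax 0.09
a [-0.111 -0.065  0.044  0.105  0.109  0.088  0.066  0.055]
[[0.191, 0, -0.007], [0.161, 0, -0.01], [0.09, 0, -0.01], [0.051, 0, -0.007], [0.048, 0, -0.007], [0.062, 0, -0.008], [0.076, 0, -0.01], [0.083, 0, -0.01]]
```

Emit:
step_arm --moves '[[[0, 0, 0], [0.191, 0, -0.007], -1], [[0, 0, 0], [0.161, 0, -0.01], -1], [[0, 0, 0], [0.09, 0, -0.01], -1], [[0, 0, 0], [0.051, 0, -0.007], -1]]'

```text
clock: 10.75
eef_pos: [473.3, 14.0, 278.4]
tcp_rot: [-3.141, -0.0, 1.55]
contact_force: [-4.1, 2.9, -1.8]
opening: 0.346
grasp_force: 29.9
```

```bash
sed -i 's/normal(0,.0004,len/normal(0,.0008,len/' ctl.py; python3 ctl.py 4 go 0.04 0
```

```text
t 10.85 a_meas 0.106 a_mod 0.104 F [-4.1  2.9 -1.8] pred 0.042 -0.056 | zm 0.0265 (797) zt 0.0269 (78) neff 2274 18288
est th 0.0187 w -0.0744 D -0.0331 G 0.5761 J 0.0550 sd [np.float64(0.0032), np.float64(0.0268), np.float64(0.0061), np.float64(0.0188), np.float64(0.0023)]
plan th [0.016 0.023 0.033 0.04  0.042 0.042 0.041 0.04 ] wmax 0.1
a [0.268 0.165 0.052 0.008 0.017 0.044 0.066 0.075]
[[-0.104, 0, 0.019], [-0.039, 0, 0.005], [0.034, 0, -0.003], [0.063, 0, -0.004], [0.057, 0, -0.003], [0.039, 0, -0.003], [0.025, 0, -0.002], [0.019, 0, -0.002]]
```

Emit:
step_arm --moves '[[[0, 0, 0], [-0.104, 0, 0.019], -1], [[0, 0, 0], [-0.039, 0, 0.005], -1], [[0, 0, 0], [0.034, 0, -0.003], -1], [[0, 0, 0], [0.063, 0, -0.004], -1]]'

```text
clock: 11.25
eef_pos: [473.6, 26.6, 279.3]
tcp_rot: [-3.141, 0.001, 1.548]
contact_force: [-5.8, -2.3, -0.3]
opening: 0.346
grasp_force: 30.2
```

```bash
sed -i 's/else 1.2)/else 1.8)/' ctl.py; python3 ctl.py 4 go 0.04 0
```

```text
t 11.35 a_meas 0.009 a_mod 0.008 F [-5.8 -2.3 -0.3] pred 0.040 0.050 | zm 0.0391 (791) zt 0.0456 (77) neff 2656 18304
est th 0.0423 w 0.0085 D -0.0327 G 0.5761 J 0.0551 sd [np.float64(0.0033), np.float64(0.0281), np.float64(0.0062), np.float64(0.0189), np.float64(0.0023)]
plan th [0.042 0.041 0.04  0.039 0.039 0.04  0.04  0.04 ] wmax 0.01
a [0.046 0.068 0.075 0.074 0.071 0.068 0.066 0.066]
[[-0.025, 0, 0.001], [-0.039, 0, 0.001], [-0.044, 0, 0.002], [-0.043, 0, 0.002], [-0.041, 0, 0.002], [-0.039, 0, 0.001], [-0.038, 0, 0.001], [-0.038, 0, 0.001]]
```

Emit:
step_arm --moves '[[[0, 0, 0], [-0.025, 0, 0.001], -1], [[0, 0, 0], [-0.039, 0, 0.001], -1], [[0, 0, 0], [-0.044, 0, 0.002], -1], [[0, 0, 0], [-0.043, 0, 0.002], -1], [[0, 0, 0], [-0.041, 0, 0.002], -1]]'

```text
clock: 11.85
eef_pos: [473.4, 18.6, 278.9]
tcp_rot: [-3.141, -0.0, 1.549]
contact_force: [-5.5, 1.3, -0.1]
opening: 0.353
grasp_force: 29.3
```

```bash
echo '
cv2.imwrite("pics/band.png",np.vstack([cv2.resize(s[185:225,255:315],None,fx=7,fy=7,interpolation=cv2.INTER_CUBIC),cv2.resize(t[150:185,290:350],None,fx=7,fy=7,interpolation=cv2.INTER_CUBIC)]))' >> ctl.py; python3 ctl.py 5 go 0.04 0
```

```text
t 11.95 a_meas 0.070 a_mod 0.071 F [-5.5  1.3 -0.1] pred 0.040 0.002 | zm 0.0344 (788) zt 0.0413 (64) neff 1732 16506
est th 0.0347 w -0.0052 D -0.0325 G 0.5758 J 0.0551 sd [np.float64(0.0034), np.float64(0.0306), np.float64(0.0065), np.float64(0.0185), np.float64(0.0024)]
plan th [0.035 0.036 0.038 0.039 0.04  0.04  0.04  0.04 ] wmax 0.02
a [0.094 0.083 0.068 0.058 0.057 0.06  0.063 0.066]
[[-0.015, 0, 0.001], [-0.008, 0, 0.001], [0.002, 0, -0.0], [0.008, 0, -0.001], [0.009, 0, -0.001], [0.007, 0, -0.0], [0.005, 0, -0.0], [0.003, 0, -0.0]]
```

View pics/band.png

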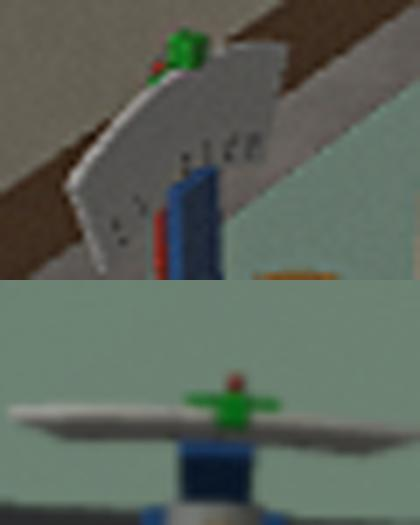

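Top part: pointer tip (≈x 235 in the crop) is right at the middle of the green band (187–280). Continue holding.

Emit:
step_arm --moves '[[[0, 0, 0], [-0.015, 0, 0.001], -1], [[0, 0, 0], [-0.008, 0, 0.001], -1], [[0, 0, 0], [0.002, 0, 0], -1], [[0, 0, 0], [0.008, 0, -0.001], -1], [[0, 0, 0], [0.009, 0, -0.001], -1]]'

```text
clock: 12.45
eef_pos: [473.4, 19.8, 279.0]
tcp_rot: [-3.141, 0.001, 1.549]
contact_force: [-5.1, -1.6, -0.6]
opening: 0.348
grasp_force: 29.4
```

```bash
python3 ctl.py 5 go 0.04 0
```

```text
t 12.55 a_meas 0.061 a_mod 0.057 F [-5.1 -1.6 -0.6] pred 0.041 0.006 | zm 0.0340 (790) zt 0.0383 (62) neff 1591 18259
est th 0.0331 w -0.0183 D -0.0331 G 0.5751 J 0.0552 sd [np.float64(0.0033), np.float64(0.0298), np.float64(0.0064), np.float64(0.0187), np.float64(0.0025)]
plan th [0.032 0.033 0.036 0.039 0.04  0.041 0.041 0.04 ] wmax 0.03
a [0.112 0.103 0.077 0.058 0.054 0.057 0.061 0.068]
[[-0.036, 0, 0.003], [-0.03, 0, 0.002], [-0.013, 0, 0.001], [-0.001, 0, 0.0], [0.002, 0, -0.0], [0.0, 0, -0.0], [-0.003, 0, 0.0], [-0.007, 0, 0.0]]
```

Emit:
step_arm --moves '[[[0, 0, 0], [-0.036, 0, 0.003], -1], [[0, 0, 0], [-0.03, 0, 0.002], -1], [[0, 0, 0], [-0.013, 0, 0.001], -1], [[0, 0, 0], [-0.001, 0, 0], -1], [[0, 0, 0], [0.002, 0, 0], -1]]'

```text
clock: 13.05
eef_pos: [473.4, 20.3, 279.0]
tcp_rot: [-3.141, 0.001, 1.549]
contact_force: [-6.2, -2.8, 0.4]
opening: 0.345
grasp_force: 29.7
```

```bash
python3 ctl.py 5 go 0.04 0
```

```text
t 13.15 a_meas 0.057 a_mod 0.054 F [-6.2 -2.8  0.4] pred 0.040 0.011 | zm 0.0432 (792) zt 0.0478 (86) neff 1729 18829
est th 0.0454 w 0.0161 D -0.0321 G 0.5738 J 0.0553 sd [np.float64(0.0035), np.float64(0.0301), np.float64(0.0062), np.float64(0.0184), np.float64(0.0025)]
plan th [0.046 0.045 0.043 0.041 0.04  0.039 0.04  0.04 ] wmax 0.02
a [0.026 0.041 0.061 0.074 0.077 0.074 0.069 0.066]
[[0.018, 0, -0.001], [0.008, 0, -0.0], [-0.005, 0, 0.0], [-0.013, 0, 0.001], [-0.015, 0, 0.001], [-0.013, 0, 0.001], [-0.01, 0, 0.001], [-0.008, 0, 0.0]]
```

Emit:
step_arm --moves '[[[0, 0, 0], [0.018, 0, -0.001], -1], [[0, 0, 0], [0.008, 0, 0], -1], [[0, 0, 0], [-0.005, 0, 0], -1], [[0, 0, 0], [-0.013, 0, 0.001], -1], [[0, 0, 0], [-0.015, 0, 0.001], -1]]'

```text
clock: 13.65
eef_pos: [473.4, 18.1, 278.9]
tcp_rot: [-3.141, -0.001, 1.549]
contact_force: [-4.9, 1.6, -0.4]
opening: 0.347
grasp_force: 29.5
```

```bash
python3 ctl.py 5 go 0.04 0
```

```text
t 13.75 a_meas 0.074 a_mod 0.077 F [-4.9  1.6 -0.4] pred 0.040 -0.008 | zm 0.0349 (793) zt 0.0397 (57) neff 1676 17806
est th 0.0343 w -0.0090 D -0.0319 G 0.5736 J 0.0552 sd [np.float64(0.0034), np.float64(0.0303), np.float64(0.0064), np.float64(0.018), np.float64(0.0024)]
plan th [0.034 0.036 0.038 0.039 0.04  0.041 0.04  0.04 ] wmax 0.02
a [0.098 0.083 0.066 0.055 0.054 0.058 0.061 0.065]
[[-0.014, 0, 0.001], [-0.004, 0, 0.0], [0.007, 0, -0.001], [0.014, 0, -0.001], [0.015, 0, -0.001], [0.012, 0, -0.001], [0.01, 0, -0.001], [0.008, 0, -0.001]]
```

Emit:
step_arm --moves '[[[0, 0, 0], [-0.014, 0, 0.001], -1], [[0, 0, 0], [-0.004, 0, 0], -1], [[0, 0, 0], [0.007, 0, -0.001], -1], [[0, 0, 0], [0.014, 0, -0.001], -1], [[0, 0, 0], [0.015, 0, -0.001], -1]]'

```text
clock: 14.25
eef_pos: [473.4, 20.3, 279.0]
tcp_rot: [-3.141, 0.001, 1.549]
contact_force: [-6.4, -1.7, 0.1]
opening: 0.351
grasp_force: 29.5
```

```bash
python3 ctl.py 5 go 0.04 0
```

```text
t 14.35 a_meas 0.057 a_mod 0.054 F [-6.4 -1.7  0.1] pred 0.040 0.005 | zm 0.0304 (795) zt 0.0337 (65) neff 1631 18398
est th 0.0284 w -0.0304 D -0.0326 G 0.5721 J 0.0554 sd [np.float64(0.0034), np.float64(0.0299), np.float64(0.0064), np.float64(0.0181), np.float64(0.0024)]
plan th [0.026 0.029 0.033 0.038 0.04  0.041 0.041 0.041] wmax 0.05
a [0.143 0.123 0.08  0.051 0.041 0.048 0.057 0.066]
[[-0.058, 0, 0.006], [-0.045, 0, 0.004], [-0.017, 0, 0.001], [0.002, 0, -0.0], [0.008, 0, -0.0], [0.004, 0, -0.0], [-0.002, 0, 0.0], [-0.008, 0, 0.0]]
```

Emit:
step_arm --moves '[[[0, 0, 0], [-0.058, 0, 0.006], -1], [[0, 0, 0], [-0.045, 0, 0.004], -1], [[0, 0, 0], [-0.017, 0, 0.001], -1], [[0, 0, 0], [0.002, 0, 0], -1], [[0, 0, 0], [0.008, 0, 0], -1]]'

```text
clock: 14.85
eef_pos: [473.4, 22.0, 279.0]
tcp_rot: [-3.141, 0.001, 1.549]
contact_force: [-5.3, -2.3, 0.9]
opening: 0.345
grasp_force: 29.6
```

```bash
python3 ctl.py 5 go 0.04 0
```

```text
t 14.95 a_meas 0.044 a_mod 0.042 F [-5.3 -2.3  0.9] pred 0.040 0.017 | zm 0.0463 (793) zt 0.0516 (63) neff 1684 18860
est th 0.0499 w 0.0272 D -0.0306 G 0.5715 J 0.0555 sd [np.float64(0.0035), np.float64(0.0297), np.float64(0.0064), np.float64(0.0175), np.float64(0.0024)]
plan th [0.051 0.049 0.045 0.041 0.04  0.039 0.039 0.04 ] wmax 0.04
a [-0.006  0.018  0.055  0.078  0.083  0.077  0.068  0.061]
[[0.031, 0, -0.001], [0.015, 0, -0.0], [-0.009, 0, 0.0], [-0.024, 0, 0.001], [-0.027, 0, 0.002], [-0.023, 0, 0.001], [-0.017, 0, 0.001], [-0.013, 0, 0.001]]
```

Emit:
step_arm --moves '[[[0, 0, 0], [0.031, 0, -0.001], -1], [[0, 0, 0], [0.015, 0, 0], -1], [[0, 0, 0], [-0.009, 0, 0], -1], [[0, 0, 0], [-0.024, 0, 0.001], -1], [[0, 0, 0], [-0.027, 0, 0.002], -1]]'

```text
clock: 15.45
eef_pos: [473.4, 17.2, 278.7]
tcp_rot: [-3.141, -0.001, 1.549]
contact_force: [-5.6, 3.0, 1.7]
opening: 0.346
grasp_force: 29.7
```

```bash
python3 ctl.py 5 go 0.04 0
```

```text
t 15.55 a_meas 0.081 a_mod 0.083 F [-5.6  3.   1.7] pred 0.040 -0.012 | zm 0.0262 (791) zt 0.0290 (66) neff 1654 18086
est th 0.0227 w -0.0373 D -0.0321 G 0.5712 J 0.0553 sd [np.float64(0.0034), np.float64(0.03), np.float64(0.0062), np.float64(0.017), np.float64(0.0025)]
plan th [0.021 0.025 0.032 0.037 0.041 0.042 0.041 0.041] wmax 0.07
a [0.175 0.136 0.075 0.038 0.031 0.04  0.054 0.065]
[[-0.059, 0, 0.008], [-0.034, 0, 0.004], [0.005, 0, -0.0], [0.029, 0, -0.002], [0.034, 0, -0.002], [0.028, 0, -0.002], [0.019, 0, -0.001], [0.012, 0, -0.001]]
```

Emit:
step_arm --moves '[[[0, 0, 0], [-0.059, 0, 0.008], -1], [[0, 0, 0], [-0.034, 0, 0.004], -1], [[0, 0, 0], [0.005, 0, 0], -1], [[0, 0, 0], [0.029, 0, -0.002], -1], [[0, 0, 0], [0.034, 0, -0.002], -1]]'

```text
clock: 16.05
eef_pos: [473.5, 23.6, 279.0]
tcp_rot: [-3.141, 0.001, 1.549]
contact_force: [-4.8, -3.0, -0.3]
opening: 0.346
grasp_force: 29.7
```

```bash
python3 ctl.py 5 go 0.28 2.5
```

```text
t 16.15 a_meas 0.032 a_mod 0.031 F [-4.8 -3.  -0.3] pred 0.041 0.021 | zm 0.0293 (791) zt 0.0318 (68) neff 1608 18945
est th 0.0271 w -0.0398 D -0.0340 G 0.5710 J 0.0555 sd [np.float64(0.0034), np.float64(0.0303), np.float64(0.0063), np.float64(0.017), np.float64(0.0025)]
plan th [0.023 0.02  0.02  0.021 0.025 0.033 0.043 0.056] wmax 0.14
a [0.1   0.106 0.114 0.123 0.129 0.129 0.125 0.117]
[[-0.045, 0, 0.003], [-0.049, 0, 0.003], [-0.054, 0, 0.004], [-0.06, 0, 0.005], [-0.064, 0, 0.005], [-0.064, 0, 0.005], [-0.061, 0, 0.005], [-0.056, 0, 0.004]]
```

Emit:
step_arm --moves '[[[0, 0, 0], [-0.045, 0, 0.003], -1], [[0, 0, 0], [-0.049, 0, 0.003], -1], [[0, 0, 0], [-0.054, 0, 0.004], -1], [[0, 0, 0], [-0.06, 0, 0.005], -1]]'

```text
clock: 16.55
eef_pos: [473.3, 12.3, 278.1]
tcp_rot: [-3.141, -0.001, 1.549]
contact_force: [-6.8, 3.3, 1.3]
opening: 0.345
grasp_force: 29.8
```

```bash
sed -i 's/o\[-1,1\]\*10/(o[-1,1]-(ref[-1]-ref[-2])\/dt)*10/' ctl.py; python3 ctl.py 4 go 0.29 2.2
```

```text
t 16.65 a_meas 0.119 a_mod 0.123 F [-6.8  3.3  1.3] pred 0.021 0.027 | zm 0.0242 (791) zt 0.0310 (56) neff 2404 18505
est th 0.0304 w 0.0700 D -0.0326 G 0.5721 J 0.0554 sd [np.float64(0.0033), np.float64(0.0287), np.float64(0.0062), np.float64(0.017), np.float64(0.0024)]
plan th [0.038 0.046 0.055 0.066 0.079 0.093 0.11  0.127] wmax 0.18
a [0.074 0.089 0.097 0.094 0.088 0.078 0.068 0.054]
[[0.032, 0, -0.003], [0.022, 0, -0.002], [0.017, 0, -0.002], [0.019, 0, -0.002], [0.023, 0, -0.002], [0.029, 0, -0.003], [0.036, 0, -0.003], [0.045, 0, -0.004]]
```

Emit:
step_arm --moves '[[[0, 0, 0], [0.032, 0, -0.003], -1], [[0, 0, 0], [0.022, 0, -0.002], -1], [[0, 0, 0], [0.017, 0, -0.002], -1], [[0, 0, 0], [0.019, 0, -0.002], -1]]'

```text
clock: 17.05
eef_pos: [473.3, 15.8, 278.5]
tcp_rot: [-3.141, -0.0, 1.549]
contact_force: [-6.4, 0.6, 1.2]
opening: 0.346
grasp_force: 29.3
```

```bash
python3 ctl.py 4 go 0.29 1.7
```

```text
t 17.15 a_meas 0.092 a_mod 0.094 F [-6.4  0.6  1.2] pred 0.066 0.119 | zm 0.0466 (788) zt 0.0567 (61) neff 1743 16813
est th 0.0542 w 0.0719 D -0.0365 G 0.5715 J 0.0557 sd [np.float64(0.0033), np.float64(0.0278), np.float64(0.006), np.float64(0.0165), np.float64(0.0024)]
plan th [0.062 0.071 0.082 0.097 0.115 0.135 0.157 0.18 ] wmax 0.23
a [0.086 0.105 0.114 0.109 0.097 0.078 0.054 0.026]
[[0.005, 0, -0.0], [-0.007, 0, 0.001], [-0.013, 0, 0.001], [-0.01, 0, 0.001], [-0.002, 0, 0.0], [0.01, 0, -0.001], [0.026, 0, -0.002], [0.044, 0, -0.003]]
```

Emit:
step_arm --moves '[[[0, 0, 0], [0.005, 0, 0], -1], [[0, 0, 0], [-0.007, 0, 0.001], -1], [[0, 0, 0], [-0.013, 0, 0.001], -1], [[0, 0, 0], [-0.01, 0, 0.001], -1]]'

```text
clock: 17.55
eef_pos: [473.3, 13.8, 278.3]
tcp_rot: [-3.141, -0.001, 1.549]
contact_force: [-6.5, 1.9, 0.0]
opening: 0.344
grasp_force: 29.4
```

```bash
python3 ctl.py 4 go 0.29 1.5
```

```text
t 17.65 a_meas 0.107 a_mod 0.109 F [-6.5  1.9  0. ] pred 0.097 0.161 | zm 0.0923 (759) zt 0.1076 (96) neff 2455 16497
est th 0.1102 w 0.1851 D -0.0366 G 0.5722 J 0.0558 sd [np.float64(0.0033), np.float64(0.0286), np.float64(0.0063), np.float64(0.0168), np.float64(0.0025)]
plan th [0.129 0.148 0.166 0.185 0.203 0.22  0.236 0.25 ] wmax 0.19
a [ 0.034  0.035  0.029  0.011 -0.008 -0.025 -0.04  -0.056]
[[0.049, 0, -0.004], [0.048, 0, -0.003], [0.052, 0, -0.004], [0.064, 0, -0.004], [0.076, 0, -0.004], [0.087, 0, -0.004], [0.097, 0, -0.003], [0.107, 0, -0.003]]
```

Emit:
step_arm --moves '[[[0, 0, 0], [0.049, 0, -0.004], -1], [[0, 0, 0], [0.048, 0, -0.003], -1], [[0, 0, 0], [0.052, 0, -0.004], -1], [[0, 0, 0], [0.064, 0, -0.004], -1]]'

```text
clock: 18.05
eef_pos: [473.5, 25.7, 279.0]
tcp_rot: [-3.141, 0.002, 1.549]
contact_force: [-5.8, -2.7, 1.1]
opening: 0.348
grasp_force: 29.9
```

```bash
python3 ctl.py 4 go 0.29 1.0
```

```text
t 18.15 a_meas 0.016 a_mod 0.011 F [-5.8 -2.7  1.1] pred 0.185 0.185 | zm 0.1716 (680) zt 0.1996 (118) neff 2156 5199
est th 0.1896 w 0.1563 D -0.0372 G 0.5717 J 0.0559 sd [np.float64(0.0032), np.float64(0.0276), np.float64(0.0063), np.float64(0.0174), np.float64(0.0025)]
plan th [0.205 0.221 0.237 0.251 0.264 0.275 0.283 0.288] wmax 0.16
a [ 0.003 -0.008 -0.025 -0.045 -0.066 -0.085 -0.097 -0.1  ]
[[0.005, 0, -0.0], [0.012, 0, -0.0], [0.023, 0, 0.0], [0.036, 0, 0.001], [0.05, 0, 0.001], [0.062, 0, 0.002], [0.07, 0, 0.003], [0.072, 0, 0.003]]
```

Emit:
step_arm --moves '[[[0, 0, 0], [0.02, 0, 0], -1], [[0, 0, 0], [0.027, 0, 0], -1], [[0, 0, 0], [0.036, 0, 0.001], -1]]'

```text
clock: 18.45
eef_pos: [473.6, 32.9, 278.9]
tcp_rot: [-3.141, 0.002, 1.549]
contact_force: [-6.5, -3.9, 2.5]
opening: 0.347
grasp_force: 30.5
```

```bash
sed -i 's/upd(zm,.002)/upd(zm,.002 if m[2]>750 else .03)/' ctl.py
python3 - <<'E'
import pickle,numpy as np
S=pickle.load(open("st.pkl","rb"));S["plan"]=np.array([-.02,-.03,-.045]);S["P"][0]=S["P"][0]+.015;pickle.dump(S,open("st.pkl","wb"))
E
python3 ctl.py 3 go 0.295 0.6; cp pics/band.png pics/b2.png
```

```text
t 18.55 a_meas -0.040 a_mod -0.045 F [-6.5 -3.9  2.5] pred 0.248 0.129 | zm 0.2403 (611) zt 0.2804 (74) neff 19347 2815
est th 0.2877 w 0.1977 D -0.0311 G 0.5760 J 0.0558 sd [np.float64(0.0067), np.float64(0.0516), np.float64(0.0067), np.float64(0.0166), np.float64(0.0024)]
plan th [0.305 0.312 0.31  0.303 0.297 0.295 0.295 0.295] wmax 0.2
a [-0.21  -0.259 -0.2   -0.096 -0.031 -0.042 -0.076 -0.088]
[[0.106, 0, 0.014], [0.137, 0, 0.021], [0.1, 0, 0.012], [0.033, 0, 0.002], [-0.009, 0, -0.0], [-0.002, 0, -0.0], [0.02, 0, 0.001], [0.028, 0, 0.002]]
```

Emit:
step_arm --moves '[[[0, 0, 0], [0.023, 0, 0.001], -1], [[0, 0, 0], [0.023, 0, 0.001], -1], [[0, 0, 0], [0.01, 0, 0], -1]]'

```text
clock: 18.85
eef_pos: [473.8, 35.5, 278.9]
tcp_rot: [-3.141, 0.001, 1.549]
contact_force: [-5.2, 0.6, 0.4]
opening: 0.352
grasp_force: 29.3
```

```bash
python3 - <<'E'
import pickle,numpy as np
S=pickle.load(open("st.pkl","rb"));S["plan"]=np.array([-.08,-.08,-.06]);pickle.dump(S,open("st.pkl","wb"))
E
python3 ctl.py 3 ramp 0.03
```

```text
t 18.95 a_meas -0.059 a_mod -0.060 F [-5.2  0.6  0.4] pred 0.299 -0.004 | zm 0.2631 (612) zt 0.2869 (59) neff 19902 10660
est th 0.2958 w -0.0148 D -0.0347 G 0.5731 J 0.0559 sd [np.float64(0.0047), np.float64(0.0241), np.float64(0.0087), np.float64(0.0169), np.float64(0.0026)]
a [-0.031  0.     0.029  0.06   0.089  0.12   0.15   0.179]
[[-0.019, 0, -0.001], [-0.039, 0, -0.001], [-0.058, 0, -0.001], [-0.078, 0, -0.0], [-0.097, 0, 0.001], [-0.117, 0, 0.004], [-0.136, 0, 0.006], [-0.155, 0, 0.009]]
```

Emit:
step_arm --moves '[[[0, 0, 0], [-0.019, 0, -0.001], -1], [[0, 0, 0], [-0.039, 0, -0.001], -1], [[0, 0, 0], [-0.058, 0, -0.001], -1], [[0, 0, 0], [-0.078, 0, 0], -1], [[0, 0, 0], [-0.097, 0, 0.001], -1]]'

```text
clock: 19.45
eef_pos: [473.4, 16.4, 278.6]
tcp_rot: [-3.141, -0.001, 1.549]
contact_force: [-4.8, 3.0, -1.1]
opening: 0.349
grasp_force: 29.3
```

```bash
python3 ctl.py 5 ramp 0.03
```

```text
t 19.55 a_meas 0.087 a_mod 0.089 F [-4.8  3.  -1.1] pred 0.298 0.011 | zm 0.2297 (612) zt 0.2709 (63) neff 8033 2439
est th 0.2766 w 0.1274 D -0.0475 G 0.5647 J 0.0566 sd [np.float64(0.0069), np.float64(0.0331), np.float64(0.0081), np.float64(0.0168), np.float64(0.0029)]
a [0.119 0.15  0.179 0.209 0.239 0.269 0.3   0.329]
[[-0.019, 0, 0.002], [-0.039, 0, 0.005], [-0.058, 0, 0.008], [-0.077, 0, 0.012], [-0.096, 0, 0.016], [-0.115, 0, 0.021], [-0.134, 0, 0.026], [-0.152, 0, 0.032]]
```

Emit:
step_arm --moves '[[[0, 0, 0], [0.085, 0, -0.003], -1], [[0, 0, 0], [0.075, 0, -0.003], -1], [[0, 0, 0], [0.065, 0, -0.003], -1]]'

```text
clock: 19.85
eef_pos: [473.8, 29.3, 279.2]
tcp_rot: [-3.141, -0.0, 1.55]
contact_force: [-5.2, 1.0, -1.2]
opening: 0.346
grasp_force: 29.3
```

```bash
python3 - <<'E'
import pickle,numpy as np
S=pickle.load(open("st.pkl","rb"));S["plan"]=np.arcsin(np.sin(S["c"])-np.array([.085,.075,.065])/.65);print(S["plan"]);pickle.dump(S,open("st.pkl","wb"))
E
python3 ctl.py 3 ramp 0.02
python3 - <<'E'
import cv2
E
```

```text
[-0.04151439 -0.02612082 -0.01073344]
t 19.95 a_meas -0.012 a_mod -0.011 F [-5.2  1.  -1.2] pred 0.297 0.007 | zm 0.2709 (619) zt 0.2921 (52) neff 19630 17174
est th 0.2979 w 0.0033 D -0.0484 G 0.5645 J 0.0566 sd [np.float64(0.0038), np.float64(0.0218), np.float64(0.0095), np.float64(0.0166), np.float64(0.003)]
a [0.009 0.029 0.049 0.069 0.089 0.109 0.13  0.15 ]
[[-0.013, 0, -0.0], [-0.026, 0, 0.0], [-0.039, 0, 0.001], [-0.052, 0, 0.002], [-0.065, 0, 0.003], [-0.078, 0, 0.004], [-0.091, 0, 0.005], [-0.104, 0, 0.007]]
```

Emit:
step_arm --moves '[[[0, 0, 0], [-0.013, 0, 0], -1], [[0, 0, 0], [-0.026, 0, 0], -1], [[0, 0, 0], [-0.039, 0, 0.001], -1]]'

```text
clock: 20.25
eef_pos: [473.6, 21.2, 279.0]
tcp_rot: [-3.141, -0.001, 1.55]
contact_force: [-4.5, 0.7, 0.7]
opening: 0.345
grasp_force: 29.4
```

```bash
python3 ctl.py 3 ramp 0.04
```

```text
t 20.35 a_meas 0.050 a_mod 0.049 F [-4.5  0.7  0.7] pred 0.299 0.002 | zm 0.2463 (614) zt 0.2797 (77) neff 17563 2070
est th 0.2824 w 0.0101 D -0.0619 G 0.5660 J 0.0562 sd [np.float64(0.0073), np.float64(0.0326), np.float64(0.0083), np.float64(0.0146), np.float64(0.0029)]
a [0.089 0.13  0.169 0.209 0.249 0.289 0.329 0.37 ]
[[-0.026, 0, 0.002], [-0.052, 0, 0.005], [-0.077, 0, 0.009], [-0.103, 0, 0.013], [-0.128, 0, 0.019], [-0.153, 0, 0.026], [-0.178, 0, 0.034], [-0.203, 0, 0.043]]
```

Emit:
step_arm --moves '[[[0, 0, 0], [-0.02, 0, 0.002], -1], [[0, 0, 0], [-0.026, 0, 0.002], -1], [[0, 0, 0], [-0.033, 0, 0.003], -1], [[0, 0, 0], [-0.04, 0, 0.004], -1], [[0, 0, 0], [-0.046, 0, 0.005], -1]]'

```text
clock: 20.85
eef_pos: [473.3, 12.1, 278.1]
tcp_rot: [-3.141, -0.001, 1.55]
contact_force: [-5.7, 2.5, -0.5]
opening: 0.349
grasp_force: 29.8
```

```bash
python3 - <<'E'
import pickle,numpy as np
S=pickle.load(open("st.pkl","rb"));S["plan"]=np.arcsin(np.sin(S["c"])+np.array([.02,.026,.033,.04,.046])/.65);print(S["plan"]);pickle.dump(S,open("st.pkl","wb"))
E
python3 ctl.py 5 ramp 0.03
```

```text
[0.08012169 0.08938574 0.1002036  0.11103323 0.12032614]
t 20.95 a_meas 0.121 a_mod 0.120 F [-5.7  2.5 -0.5] pred 0.298 0.012 | zm 0.2721 (616) zt 0.3068 (42) neff 19729 18036
est th 0.3000 w 0.0003 D -0.0610 G 0.5659 J 0.0561 sd [np.float64(0.0001), np.float64(0.0068), np.float64(0.0099), np.float64(0.0149), np.float64(0.0029)]
a [0.15  0.181 0.211 0.241 0.271 0.3   0.331 0.36 ]
[[-0.019, 0, 0.003], [-0.039, 0, 0.006], [-0.058, 0, 0.01], [-0.077, 0, 0.014], [-0.096, 0, 0.019], [-0.114, 0, 0.024], [-0.133, 0, 0.03], [-0.151, 0, 0.037]]
```

Emit:
step_arm --moves '[[[0, 0, 0], [-0.019, 0, 0.003], -1], [[0, 0, 0], [-0.039, 0, 0.006], -1], [[0, 0, 0], [-0.058, 0, 0.01], -1], [[0, 0, 0], [-0.077, 0, 0.014], -1], [[0, 0, 0], [-0.096, 0, 0.019], -1], [[0, 0, 0], [-0.114, 0, 0.024], -1], [[0, 0, 0], [-0.114, 0, 0.024], -1]]'

```text
clock: 21.65
eef_pos: [472.9, -11.0, 273.3]
tcp_rot: [-3.141, -0.001, 1.549]
contact_force: [-5.5, 1.3, 0.6]
opening: 0.349
grasp_force: 30.0
```

```bash
python3 - <<'E'
from est import *
s=imaging.grab_frame("side")[:,:,::-1];t=imaging.grab_frame("top")[:,:,::-1]
print(mould(s),tipc(t),telemetry.sense()["contact_force"],telemetry.sense()["eef_pos"])
s=imaging.grab_frame("side")[:,:,::-1];print(mould(s))
cv2.imwrite("pics/land.png",cv2.resize(s[175:355,215:405],None,fx=3.2,fy=3.2))
E
```

```text
[251.24677419 253.75645161 620.        ] (np.float64(340.3809523809524), np.float64(42.0)) [-5.43260891  1.05818628  0.51939049] [472.9032719  -10.88757775 273.32276068]
[251.27214171 253.3784219  621.        ]
```

View pics/land.png

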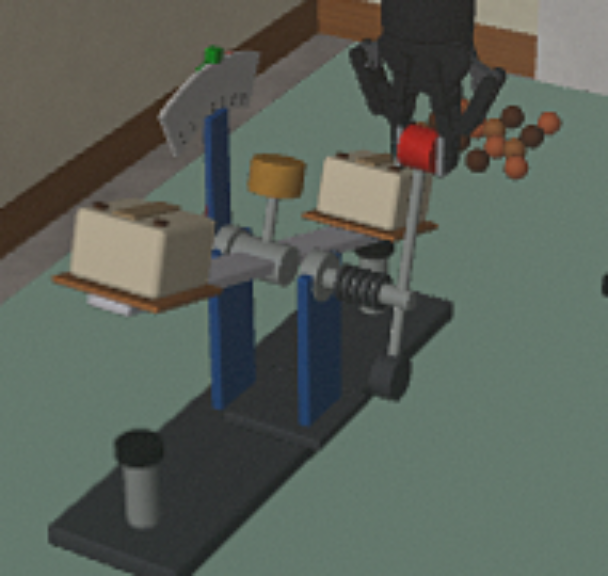

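The beam lies on its right rest with the lever in line with it. Releasing, then drawing back straight up and away.

Emit:
step_arm --moves '[[[0, 0, 0], [0, 0, 0], 0.2], [[0, 0, 0], [0, 0, 0], 0.2], [[0, 0, 0], [0, 0, 0], 0.2], [[0, 0, 0], [0, 0, 0], 0.2], [[0, 0, 0], [0, 0, 0], 0.2]]'

```text
clock: 22.3
eef_pos: [473.3, -10.8, 273.4]
tcp_rot: [3.141, 0.0, 1.549]
contact_force: [-0.3, 0.3, -0.0]
opening: 0.602
grasp_force: 0.0
```

Emit:
step_arm --moves '[[[0, 0, 0], [0, 0, -0.1], 0.2], [[0, 0, 0], [0, 0, -0.2], 0.2], [[0, 0, 0], [0, 0, -0.35], 0.2], [[0, 0, 0], [0, 0, -0.55], 0.2], [[0, 0, 0], [0, -0.2, -0.6], 0.2], [[0, 0, 0], [0, -0.4, -0.6], 0.2], [[0, 0, 0], [0, -0.5, -0.6], 0.2], [[0, 0, 0], [0, -0.5, -0.6], 0.2]]'

```text
clock: 23.1
eef_pos: [371.3, -8.6, 393.8]
tcp_rot: [3.14, 0.0, 1.549]
contact_force: [-0.8, -0.1, -0.4]
opening: 0.595
grasp_force: 0.0
```

```bash
python3 - <<'E'
from est import *
for i in range(2):
    s=imaging.grab_frame("side")[:,:,::-1];t=imaging.grab_frame("top")[:,:,::-1]
    print(mould(s),tipc(t),feats(None,t)["gT"],feats(s)["kS"])
e=telemetry.sense();print(e["clock"],e["eef_pos"],e["qvel"].round(3),e["contact_force"])
cv2.imwrite("pics/end.png",s)
E
```

```text
[251.2724359  253.51442308 624.        ] (np.float64(340.27906976744185), np.float64(43.0)) [322.83333333 168.04166667  24.        ] [345.71212121 219.96212121 132.        ]
[251.31017771 253.56704362 619.        ] (np.float64(340.25581395348837), np.float64(43.0)) [322.83333333 168.04166667  24.        ] [345.69465649 220.00763359 131.        ]
23.3 [374.05874176  -8.63371603 393.31868428] [-0.     0.011 -0.001 -0.     0.004 -0.   ] [0.41339574 0.20311817 0.83729443]
```

View pics/end.png

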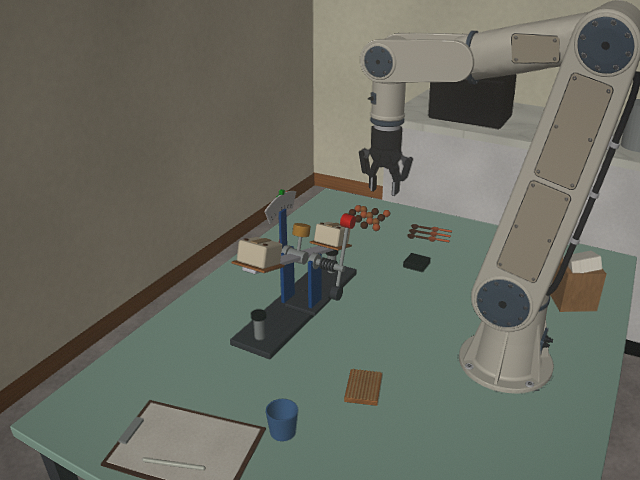

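The beam rests on its right rest, the band is unchanged at (322.8,168), the bystanders have not moved, and the gripper is clear.

```bash
python3 -c "
from rig import r
print(r.sign_off())"
```

```text
the job is handed in; nothing more can be done
None
```

The job is handed in at about 23 s: the pointer stayed in the green band for roughly 7 s, and the beam now lies on its right rest at an estimated 0.2–0.3 rad/s, after lifting off again once or twice by a few hundredths of a radian; the knob is released, the arm is drawn back, and the band and bystanders have not moved.

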